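# Pack the slicer plates into their caddy

## Task

The vegetable slicing is done, so pack the slicer away: lift the cover off the caddy and set it down upright on the free table, stand every slicing plate that lies on the table on its short end in a slot of the caddy (one plate to a slot, pushed or dropped fully to the bottom, upright), and then put the cover back squarely over the caddy, fully down. Do not knock over the jar, the oil bottle or the pepper mill.

Things in the scene. Friction and masses are not known exactly. Their poses are not given: they have to be found in the camera images.
- caddy: White plastic caddy, fixed: foot plate 242 x 108 x 6 mm, on it a block of slots 207 x 76 mm. Origin: centre of its underside, on the table; z up. Six slots at x = -80, -48, -16, 16, 48, 80 mm, each running along y: 17 mm wide, 68 mm long, floor 6 mm above the table. Dividers between slots 15 mm thick, 42 mm high, with rounded tops that lead a plate in; walls along both slot ends 62 mm high.
- cover: Grey plastic cover, a box open below, 0.28 kg: outside 221 x 90 mm, inside 215 x 84 mm, 113 mm high. Origin: centre of its open lower rim; x along its long side, z up. It starts on the caddy, long side along the caddy's x, around the slot block with about 4 mm of play all round, rim resting on the foot plate (origin 6 mm above the table). Either way round is right.
- cover_handle (a point): Point to grip on the cover's black bar handle, 136 mm above the rim on the cover's z axis; axes as the cover's. The bar is 70 mm long (x), 16 mm thick (y) and stands 113 to 147 mm above the rim.
- plate0: Slicing plate: flat, white plastic frame with a steel insert, 100 mm long (its x), 60 mm wide (its y), 12 mm thick (its z), 0.08 to 0.15 kg. Origin: its centre. Both faces and both ends are alike for this job. Lies flat on the table at the start, or is absent. Standing on its short end in a slot its origin is 56 mm above the table and its top edge is 106 mm above the table.
- plate1: Slicing plate: flat, white plastic frame with a steel insert, 100 mm long (its x), 60 mm wide (its y), 12 mm thick (its z), 0.08 to 0.15 kg. Origin: its centre. Both faces and both ends are alike for this job. Lies flat on the table at the start, or is absent. Standing on its short end in a slot its origin is 56 mm above the table and its top edge is 106 mm above the table.
- plate2: Slicing plate: flat, white plastic frame with a steel insert, 100 mm long (its x), 60 mm wide (its y), 12 mm thick (its z), 0.08 to 0.15 kg. Origin: its centre. Both faces and both ends are alike for this job. Lies flat on the table at the start, or is absent. Standing on its short end in a slot its origin is 56 mm above the table and its top edge is 106 mm above the table.
- plate3: Slicing plate: flat, white plastic frame with a steel insert, 100 mm long (its x), 60 mm wide (its y), 12 mm thick (its z), 0.08 to 0.15 kg. Origin: its centre. Both faces and both ends are alike for this job. Lies flat on the table at the start, or is absent. Standing on its short end in a slot its origin is 56 mm above the table and its top edge is 106 mm above the table.
- plate4: Slicing plate: flat, white plastic frame with a steel insert, 100 mm long (its x), 60 mm wide (its y), 12 mm thick (its z), 0.08 to 0.15 kg. Origin: its centre. Both faces and both ends are alike for this job. Lies flat on the table at the start, or is absent. Standing on its short end in a slot its origin is 56 mm above the table and its top edge is 106 mm above the table.
- plate5: Slicing plate: flat, white plastic frame with a steel insert, 100 mm long (its x), 60 mm wide (its y), 12 mm thick (its z), 0.08 to 0.15 kg. Origin: its centre. Both faces and both ends are alike for this job. Lies flat on the table at the start, or is absent. Standing on its short end in a slot its origin is 56 mm above the table and its top edge is 106 mm above the table.
- jar: Glass jar with a steel lid, 70 mm across, 110 mm high, to be left standing. Origin: centre of its underside, z up.
- oil: Green oil bottle, 64 mm across, 220 mm high, to be left standing. Origin: centre of its underside, z up.
- mill: Dark wooden pepper mill, 52 mm across, 145 mm high, to be left standing. Origin: centre of its underside, z up.
Not all that is in view belongs to the job. What is shaped like the plate3 but brown or green is not meant. Leave any green look-alike of the cover alone.

How it is judged:
By the outcome, as a careful person would: the job done as asked, in the order asked, and still so for the second after the job is handed in, with the robot touching nothing.
Of plate0, plate1, plate2, plate3, plate4, plate5 only 4 to 6 are there at a start; the rules pass over those that are not, and their reading is None.
At some moment in a run one of plate0, plate1, plate2, plate3, plate4, plate5 may be knocked a few centimetres aside while the robot is not near it.
Once in a run the grip may slacken for a moment while it holds something.
It also fails if it takes over 210 s, if anything falls off the work surface, if the arm or the gripper's body presses on something with over 40 N, if the wrist force passes 120 N, or if a joint passes its speed limit or range.

## Robot

A 6-joint arm with a two-finger parallel gripper is mounted at the origin on the work surface. World frame = base frame: x ahead of the robot, y to its left, z up, the work surface at z = 0. Lengths are in m, angles in rad, forces in N, time in s.
With the tool pointing down it reaches from about 0.25 to 0.775 m from the base axis. Payload 4 kg.
Tool frame: the origin (TCP) lies midway between the tips of the shut fingers; the grasp point (between the pads) lies 19 mm behind it (robot.grasp_offset is the distance from the TCP to the grasp point, in m); z points along the fingers, y is the direction in which the jaws open and shut (so a half turn about z gives the same grasp; the last joint's range is limited). The gripper opens to 94 mm and grips with 3 to 60 N. Pads are 16 mm wide; open, the fingers measure 119 mm over their backs; the gripper's body (75 mm by 177 mm) begins 78 mm behind the grasp point.
Start: joints at [-1.232, 0.087, 1.371, -0, 1.684, -0.103], TCP at [0.235, -0.497, 0.206] pointing down, gripper open.
Joint ranges: [-3.1, 3.1], [-0.76, 2.03], [0.27, 2.55], [-1.08, 4.22], [0.17, 2.65], [-2.57, 2.57]. Speed limits (rad/s): [2.79, 2.79, 3.14, 3.14, 3.14, 3.14].

## Interface

Orientations are given as [roll, pitch, yaw] about the fixed x, y, z axes, in that order (R = Rz(yaw) Ry(pitch) Rx(roll)).
In Python, from bench import status, viewer, order, robot gives the robot as it stands. The module is installed in compiled form; this text tells all that it offers.
- The arm moves only by the tool move_arm, never from a script. Its argument "targets" is a list of rows, each a list of 3 entries, a list of its own where there are three numbers: the shift along the tool's x, y, z in mm, then the turn, a rotation vector about the tool's x, y, z in degrees, then the opening, from -1 (shut) to 1 (fully open). A call has 1 to 20 rows; each row is the pose to reach, as a shift and turn from the pose commanded when the call began, along the tool's axes at that moment; what a row does not reach only later rows make up. A row lasts 1/8 s, in which the tool goes at most 62.5 mm and 10.7 degrees, less where a joint would pass 70% of its speed; a pose out of reach is approached as far as the arm can. A call with a gripper value outside its range is refused whole. The fingers move at their own pace and stop on an object; the grip force is fixed at half the most. Time passes only in rows, so rows that repeat a pose let the fingers close. It gives the time, the measured TCP pose, the force and the opening at its end, in the units of the state.
- status.get_obs(): the state, without advancing time (a new reading comes with each control period).
- viewer.snapshot(name): name is "side" or "top" or "wrist"; returns the picture (420x560x3 uint8, red, green, blue); there is no depth.
- viewer.camera_model(name): a dict with "K" (3x3 intrinsics, pixels), "xyz" and "attitude" of the camera in the world; the wrist camera has in their place "T_tool_cam" (4x4, takes a point from camera to tool coordinates, whose origin is the TCP and whose axes are the flange's). Camera axes: x right, y up, looking along -z (the intrinsics and any distortion apply to the point x, -y, -z); pixel columns grow to the right and rows downward; lengths in m; the calibration is good to about 2 mm. The wrist camera is an equidistant fisheye: a pixel r from the principal point sees the ray r / f radians off the axis. A picture is of the moment at which its call begins: read the wrist's pose just before it. camera_model takes no time and is no camera call.
- order.close_job(): hands the job in, once; it reports no verdict.
The state is a dict: "time": time; "joint_positions": joint angles; "qvel": joint speeds; "joint_torque": joint torques, N m; "tool_pos": TCP position; "ee_rot": TCP orientation; "wrist_force": force on the tool from outside, world axes, zero at the start; "wrist_torque": the same for the moment, N m; "width": finger opening in m.
Only numpy, scipy, OpenCV 4.12 (cv2) and the standard library are available. Lean on these libraries where they do the work, as an engineer would, in place of code of your own. Each camera call takes 0.05 s, during which the arm holds its last target. There are 200 camera calls.

## Working session

There is one attempt and no reset: what is moved stays moved. The work goes in short steps, Python scripts to look and compute and a tool call to move; the robot and the scene stay as the last step left them, time stands still between calls to the robot, and variables do not carry over. Pictures are saved under pics/ and viewed, about 12 in all and at most 16, crops included, and the job is handed in when it is done.

Besides the shell and the picture viewer there is one more tool, called by a JSON object that holds its "api" and its "payload", one argument or row to a line. move_arm: Moves the arm, as the interface text tells. Its arguments: {"type":"object","properties":{"targets":{"type":"array"}},"required":["targets"]}

```bash
mkdir -p pics
python3 - <<'E'
from bench import status, viewer, order, robot
import cv2,numpy as np
np.set_printoptions(precision=4,suppress=True)
o=status.get_obs(); print(o)
print([a for a in dir(robot) if a[0]!='_'])
for n in("top","side","wrist"):
    print(n,viewer.camera_model(n))
for n in("top","side"):
    cv2.imwrite(f"pics/{n}0.png",cv2.resize(viewer.snapshot(n)[...,::-1],(800,600),interpolation=cv2.INTER_CUBIC))
E
```

```text
{'time': 0.0, 'joint_positions': array([-1.2321,  0.088 ,  1.3722, -0.    ,  1.6836, -0.1031]), 'qvel': array([ 0.0015,  0.0013,  0.0005,  0.0005,  0.0009, -0.0012]), 'joint_torque': array([ -0.0022, -34.0185, -30.2433,   0.0715,   0.033 ,  -0.0002]), 'tool_pos': array([ 0.235 , -0.4967,  0.2043]), 'ee_rot': array([-3.1394, -0.0002,  0.4418]), 'wrist_force': array([-1.064 , -0.3701,  0.3039]), 'wrist_torque': array([0.0134, 0.0336, 0.0288]), 'width': 0.09424058511064784}
['IKError', 'grasp_offset']
top {'K': array([[417.3891,   0.    , 276.7144],
       [  0.    , 417.3891, 211.9035],
       [  0.    ,   0.    ,   1.    ]]), 'xyz': array([0.3276, 0.0479, 1.5104]), 'attitude': array([ 0.0851,  0.0076, -1.5878])}
side {'K': array([[434.9006,   0.    , 278.048 ],
       [  0.    , 434.9006, 214.4037],
       [  0.    ,   0.    ,   1.    ]]), 'xyz': array([ 0.3669, -0.9998,  1.1068]), 'attitude': array([ 0.8152,  0.0106, -0.0945])}
wrist {'K': array([[325.1923,   0.    , 277.496 ],
       [  0.    , 325.1923, 207.4818],
       [  0.    ,   0.    ,   1.    ]]), 'T_tool_cam': array([[-0.0012,  0.9715,  0.237 ,  0.0681],
       [ 1.    ,  0.001 ,  0.001 , -0.0005],
       [ 0.0007,  0.237 , -0.9715, -0.1801],
       [ 0.    ,  0.    ,  0.    ,  1.    ]])}
```

View pics/top0.png

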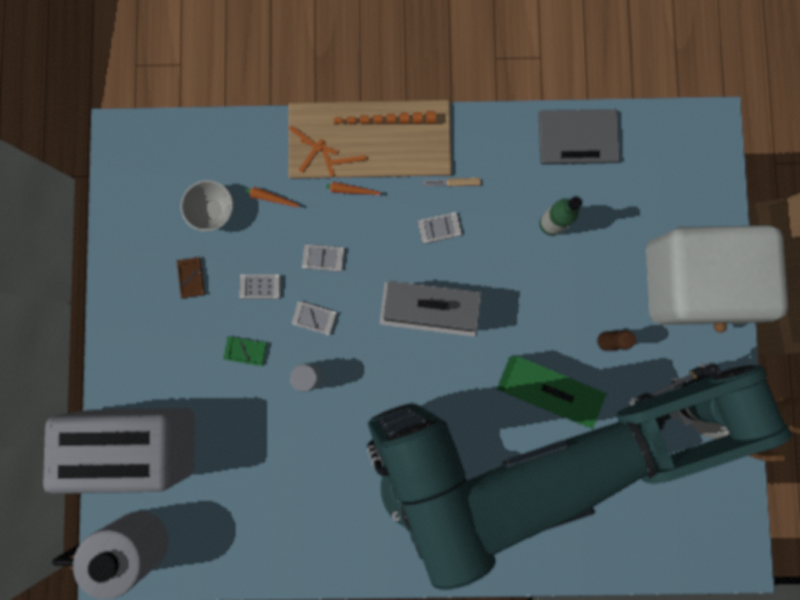

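View pics/side0.png

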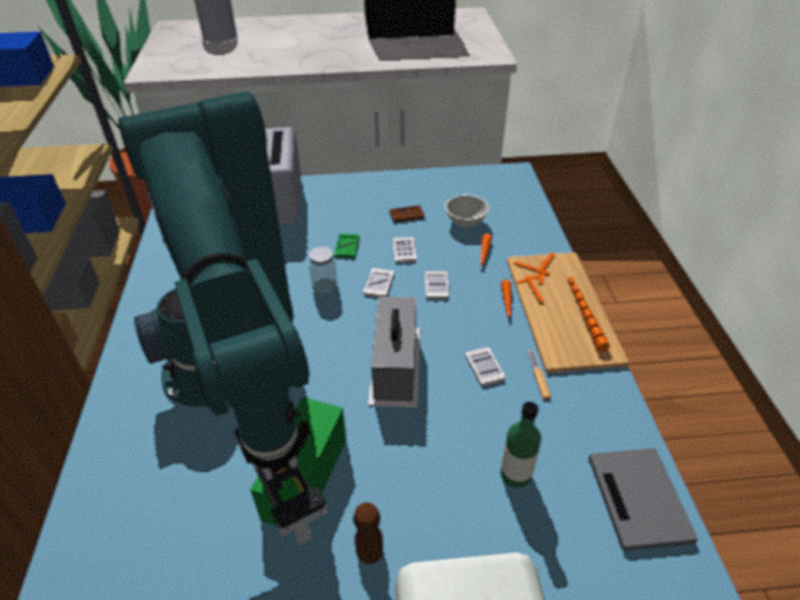

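Top view: four white plates at (440,227), (323,258), (261,286), (315,317), with the covered caddy at (431,307). The jar is at (304,377), the oil bottle at (552,225) and the mill at (615,340). The green cover is at (552,390). The side view also shows four plates, though the arm may be hiding more.

```bash
cat > h.py <<'E'
import numpy as np, cv2
from scipy.spatial.transform import Rotation as R
from bench import status, viewer, robot
np.set_printoptions(precision=4,suppress=True)
def rot(e): return R.from_euler('xyz',e)
def camT(n,o=None):
    m=viewer.camera_model(n)
    if n=="wrist":
        T=m["T_tool_cam"]; t=rot(o["ee_rot"])
        return m["K"],t.as_matrix()@T[:3,:3],t.apply(T[:3,3])+o["tool_pos"]
    return m["K"],rot(m["attitude"]).as_matrix(),m["xyz"]
def ray(n,uv,o=None):
    K,C,p=camT(n,o); q=(np.array(uv,float)-K[:2,2])/K[0,0]
    if n=="wrist":
        r=np.linalg.norm(q,axis=-1,keepdims=True); d=np.concatenate([q/np.maximum(r,1e-9)*np.sin(r),np.cos(r)],-1)
    else: d=np.concatenate([q,np.ones(q.shape[:-1]+(1,))],-1)
    return p,(d*[1,-1,-1])@C.T
def p2w(n,uv,z,o=None):
    p,d=ray(n,uv,o); z=np.asarray(z,float)
    return p+d*((z-p[2])/d[...,2])[...,None]
def w2p(n,P,o=None):
    K,C,p=camT(n,o); c=(np.array(P,float)-p)@C*[1,-1,-1]
    if n=="wrist":
        h=np.linalg.norm(c[...,:2],axis=-1,keepdims=True); q=c[...,:2]/np.maximum(h,1e-9)*np.arctan2(h,c[...,2:])
    else: q=c[...,:2]/c[...,2:]
    return q*K[0,0]+K[:2,2]
def snap(n,f,box=None,size=(800,600)):
    o=status.get_obs(); im=viewer.snapshot(n)[...,::-1].copy()
    cv2.imwrite(f"pics/{f}_raw.png",im); np.save(f"pics/{f}.npy",o,allow_pickle=True)
    if box: x,y,w,h=box; im=im[y:y+h,x:x+w]
    cv2.imwrite(f"pics/{f}.png",cv2.resize(im,size,interpolation=cv2.INTER_CUBIC)); return o
def down(yaw): return rot([np.pi,0,yaw])       # tool down; tool x at yaw, jaws perpendicular
def go(pos,Rt,o=None,frm=None):
    "shift (mm) and rotvec (deg) in the tool axes from the present (or given) pose"
    if frm is None:
        o=o or status.get_obs(); frm=(o["tool_pos"],rot(o["ee_rot"]))
    p,r=frm; s=r.inv().apply(np.array(pos)-p)*1000; v=np.degrees((r.inv()*Rt).as_rotvec())
    print("shift",s.round(1),"turn",v.round(1),"rows",int(np.ceil(max(np.linalg.norm(s)/62.5,np.linalg.norm(v)/10.7))))
E
python3 - <<'E'
from h import *
s=.7
for nm,u,z in [("p",(440,227),.012),("p",(323,258),.012),("p",(261,286),.012),("p",(315,317),.012),("handle",(434,303),.15),
 ("capA",(386,282),.119),("capB",(480,288),.119),("capC",(478,331),.119),("capD",(383,323),.119),("jar",(304,377),.11),("oilbase",(549,230),.0),("mill",(608,340),.0),("oiltop",(574,203),.22),("milltop",(628,339),.145),("green",(552,390),.1),("board",(452,178),0.01),("board",(288,178),.01),("knife",(480,182),.01),("bowl",(207,205),.05),("edgeL",(92,300),0),("edgeT",(300,105),0),("greenpl",(245,350),.01),("toaster",(165,415),.15),("lid?",(580,137),.02)]:
    print(nm,p2w("top",np.array(u)*s,z))
E
```

```text
p [ 0.6473 -0.06    0.012 ]
p [0.5729 0.2389 0.012 ]
p [0.5041 0.3966 0.012 ]
p [0.4231 0.2601 0.012 ]
handle [ 0.4416 -0.0322  0.15  ]
capA [0.4957 0.0775 0.119 ]
capB [ 0.4776 -0.1426  0.119 ]
capC [ 0.377 -0.135  0.119]
capD [0.3995 0.0861 0.119 ]
jar [0.277  0.2727 0.11  ]
oilbase [ 0.6368 -0.3399  0.    ]
mill [ 0.3529 -0.4775  0.    ]
oiltop [ 0.6509 -0.3406  0.22  ]
milltop [ 0.3519 -0.4726  0.145 ]
green [ 0.2367 -0.3065  0.1   ]
board [ 0.7748 -0.0939  0.01  ]
board [0.783 0.328 0.01 ]
knife [ 0.763  -0.1655  0.01  ]
bowl [0.7057 0.5233 0.05  ]
edgeL [0.4773 0.8315 0.    ]
edgeT [0.9808 0.2981 0.    ]
greenpl [0.3432 0.4369 0.01  ]
toaster [0.1983 0.5811 0.15  ]
lid? [ 0.8729 -0.4235  0.02  ]
```

```bash
python3 -c "
from h import *
go([.4375,-.03,.33],down(np.radians(85.3)),frm=(np.array([.235,-.497,.206]),rot([np.pi,0,.4418])))"
```

```text
shift [ 382.7 -335.6 -124. ] turn [  0.   0. -60.] rows 9
```

{"api": "move_arm", "payload": {
  "targets": [
    [[383, -336, -124], [0, 0, -60], 1],
    [[383, -336, -124], [0, 0, -60], 1],
    [[383, -336, -124], [0, 0, -60], 1],
    [[383, -336, -124], [0, 0, -60], 1],
    [[383, -336, -124], [0, 0, -60], 1],
    [[383, -336, -124], [0, 0, -60], 1],
    [[383, -336, -124], [0, 0, -60], 1],
    [[383, -336, -124], [0, 0, -60], 1],
    [[383, -336, -124], [0, 0, -60], 1],
    [[383, -336, -124], [0, 0, -60], 1],
    [[383, -336, -124], [0, 0, -60], 1],
    [[383, -336, -124], [0, 0, -60], 1],
    [[383, -336, -124], [0, 0, -60], 1],
    [[383, -336, -124], [0, 0, -60], 1]
  ]
}}

```text
time: 1.85
tool_pos: [0.4376, -0.0303, 0.3294]
ee_rot: [3.142, 0.0, 1.488]
wrist_force: [-0.2, -0.3, -0.5]
width: 0.094
```

```bash
python3 -c "
from h import *
o=snap('wrist','w1'); print(o)
snap('top','t1')"
```

```text
{'time': 1.85, 'joint_positions': array([-0.1984, -0.152 ,  1.3592, -0.0001,  1.9344, -0.1154]), 'qvel': array([ 0.0068,  0.0011, -0.0016,  0.0006, -0.0007,  0.0013]), 'joint_torque': array([ -0.0389, -23.4402, -29.9246,   0.0647,   0.025 ,  -0.001 ]), 'tool_pos': array([ 0.4376, -0.0303,  0.3294]), 'ee_rot': array([3.1416, 0.0001, 1.4878]), 'wrist_force': array([-0.1909, -0.2833, -0.5332]), 'wrist_torque': array([-0.0101, -0.0304,  0.0087]), 'width': 0.09403300676723125}
```

View pics/w1.png

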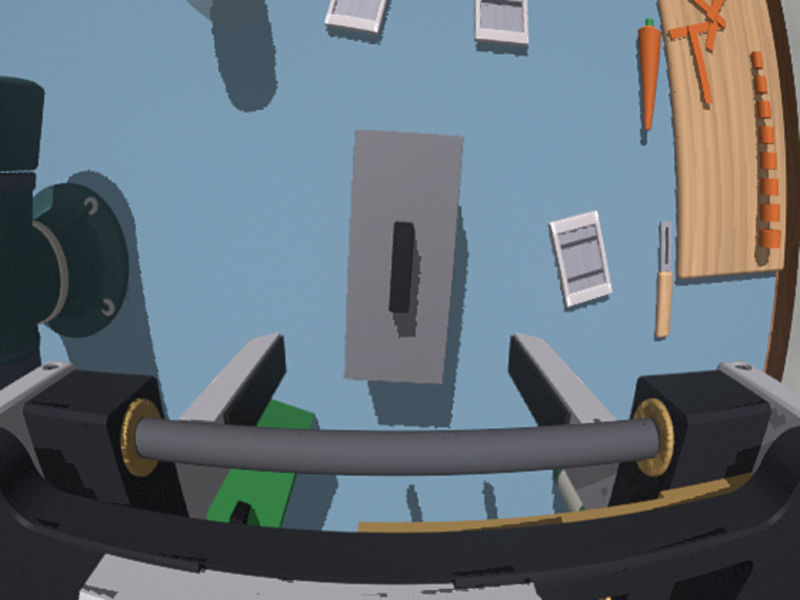

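View pics/t1.png

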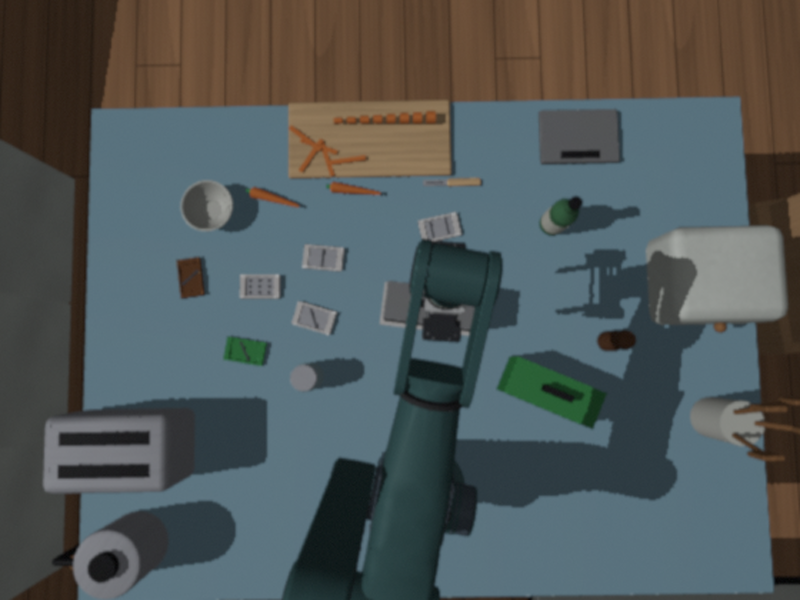

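Wrist view: the cover top's corners are at (357,130), (463,136), (443,383) and (345,377), and the bar's top runs from (403,222) to (399,312). The top view shows no plate where the arm had been, so there are four.

Run:
```python
from h import *
o=np.load('pics/w1.npy',allow_pickle=True).item()
c=p2w("wrist",np.array([(357,130),(463,136),(443,383),(345,377)])*.7,.119,o)
b=p2w("wrist",np.array([(403.5,222.5),(399.5,311.5)])*.7,.153,o)
print(c,c.mean(0),b,b.mean(0)); 
print("sides",[np.linalg.norm(c[i]-c[i-1]) for i in range(4)])
d=c[0]-c[3]+c[1]-c[2]; y=np.arctan2(d[1],d[0]); e=b[0]-b[1]; d2=c[1]-c[0]+c[2]-c[3];print("yaw",np.degrees(y),np.degrees(np.arctan2(d2[1],d2[0]))+90,np.degrees(np.arctan2(e[1],e[0])))
pl=np.array([(550,222),(596,211),(611,293),(567,307)])*.7
q=p2w("wrist",pl,.012,o); print("near plate",q,q.mean(0))
m=c.mean(0); go([m[0],m[1],.125],down(y),o)
```

```text
[[ 0.4139  0.088   0.119 ]
 [ 0.5015  0.0761  0.119 ]
 [ 0.4704 -0.1418  0.119 ]
 [ 0.3812 -0.1283  0.119 ]] [ 0.4418 -0.0265  0.119 ] [[ 0.4456  0.0094  0.153 ]
 [ 0.4367 -0.0608  0.153 ]] [ 0.4412 -0.0257  0.153 ]
sides [np.float64(0.21878013432351837), np.float64(0.08840185700920132), np.float64(0.22012361185859636), np.float64(0.09022454438652013)]
yaw 81.63745218240368 81.79897508514047 82.76218477393583
near plate [[ 0.6092 -0.0121  0.012 ]
 [ 0.6664 -0.002   0.012 ]
 [ 0.6861 -0.0996  0.012 ]
 [ 0.6286 -0.1117  0.012 ]] [ 0.6476 -0.0563  0.012 ]
shift [  4.2   3.9 204.4] turn [0.  0.  3.6] rows 4
```

{"api": "move_arm", "payload": {
  "targets": [
    [[4, 4, 120], [0, 0, 3.3], 1],
    [[4, 4, 160], [0, 0, 3.3], 1],
    [[4, 4, 160], [0, 0, 3.3], 1],
    [[4, 4, 190], [0, 0, 3.3], 1],
    [[4, 4, 204], [0, 0, 3.3], 1],
    [[4, 4, 204], [0, 0, 3.3], 1],
    [[4, 4, 204], [0, 0, 3.3], -1],
    [[4, 4, 204], [0, 0, 3.3], -1],
    [[4, 4, 204], [0, 0, 3.3], -1],
    [[4, 4, 204], [0, 0, 3.3], -1],
    [[4, 4, 204], [0, 0, 3.3], -1],
    [[4, 4, 204], [0, 0, 3.3], -1],
    [[4, 4, 204], [0, 0, 3.3], -1]
  ]
}}

```text
time: 3.58
tool_pos: [0.442, -0.026, 0.1254]
ee_rot: [-3.142, 0.0, 1.431]
wrist_force: [-0.1, -0.3, 0.1]
width: 0.0276
```

{"api": "move_arm", "payload": {
  "targets": [
    [[0, 0, 0], [0, 0, 0], -1],
    [[0, 0, 0], [0, 0, 0], -1],
    [[0, 0, 0], [0, 0, 0], -1],
    [[0, 0, 0], [0, 0, 0], -1],
    [[0, 0, -20], [0, 0, 0], -1],
    [[0, 0, -50], [0, 0, 0], -1],
    [[0, 0, -90], [0, 0, 0], -1],
    [[0, 0, -130], [0, 0, 0], -1],
    [[0, 0, -130], [0, 0, 0], -1],
    [[0, 0, -130], [0, 0, 0], -1]
  ]
}}

```text
time: 4.82
tool_pos: [0.4413, -0.0259, 0.2533]
ee_rot: [-3.138, 0.0, 1.431]
wrist_force: [0.9, -0.0, -3.6]
width: 0.0161
```

```bash
python3 -c "
from h import *
o=status.get_obs();print(o['wrist_force'],o['tool_pos'],o['width'])
go([.47,-.29,.26],down(1.5))"
```

```text
[ 0.8948 -0.0287 -3.5715] [ 0.4413 -0.0259  0.2533] 0.016123841280906957
shift [-257.5   65.1   -6.9] turn [-0.2 -0.  -3.9] rows 5
```

{"api": "move_arm", "payload": {
  "targets": [
    [[-30, 8, 0], [0, 0, -1], -1],
    [[-80, 20, 0], [0, 0, -2], -1],
    [[-130, 33, 0], [0, 0, -3], -1],
    [[-180, 46, 0], [0, 0, -4], -1],
    [[-230, 58, 0], [0, 0, -4], -1],
    [[-258, 65, 0], [0, 0, -4], -1],
    [[-258, 65, 0], [0, 0, -4], -1],
    [[-258, 65, 50], [0, 0, -4], -1],
    [[-258, 65, 90], [0, 0, -4], -1],
    [[-258, 65, 120], [0, 0, -4], -1],
    [[-258, 65, 130], [0, 0, -4], -1],
    [[-258, 65, 134], [0, 0, -4], -1],
    [[-258, 65, 136], [0, 0, -4], -1],
    [[-258, 65, 136], [0, 0, -4], -1]
  ]
}}

```text
time: 6.58
tool_pos: [0.4712, -0.2909, 0.1208]
ee_rot: [3.14, 0.001, 1.501]
wrist_force: [-0.0, -0.4, -3.3]
width: 0.0159
```

{"api": "move_arm", "payload": {
  "targets": [
    [[0, 0, 1.5], [0, 0, 0], -1],
    [[0, 0, 2.5], [0, 0, 0], -1],
    [[0, 0, 2.5], [0, 0, 0], -1]
  ]
}}

```text
time: 6.95
tool_pos: [0.4714, -0.2911, 0.1193]
ee_rot: [3.139, 0.002, 1.501]
wrist_force: [-0.2, 1.2, 5.2]
width: 0.016
```

{"api": "move_arm", "payload": {
  "targets": [
    [[0, 0, 0], [0, 0, 0], 1],
    [[0, 0, 0], [0, 0, 0], 1],
    [[0, 0, 0], [0, 0, 0], 1],
    [[0, 0, 0], [0, 0, 0], 1],
    [[0, 0, -60], [0, 0, 0], 1],
    [[0, 0, -120], [0, 0, 0], 1],
    [[60, -10, -200], [0, 0, 0], 1],
    [[120, -20, -200], [0, 0, 0], 1],
    [[180, -30, -200], [0, 0, 0], 1],
    [[240, -40, -200], [0, 0, 0], 1],
    [[240, -40, -200], [0, 0, 0], 1],
    [[240, -40, -200], [0, 0, 0], 1],
    [[240, -40, -200], [0, 0, 0], 1]
  ]
}}

```text
time: 8.57
tool_pos: [0.4475, -0.0492, 0.3167]
ee_rot: [-3.141, 0.001, 1.5]
wrist_force: [0.4, -0.4, 0.3]
width: 0.094
```

```bash
python3 -c "
from h import *
o=snap('wrist','w2',(100,0,400,300)); print(o['tool_pos'],o['ee_rot'])
go([.47,.17,.40],down(1.6))"
```

```text
[ 0.4475 -0.0492  0.3167] [-3.1413  0.0006  1.5005]
shift [220.5   6.8 -83.5] turn [-0.   0.  -5.7] rows 4
```

View pics/w2.png

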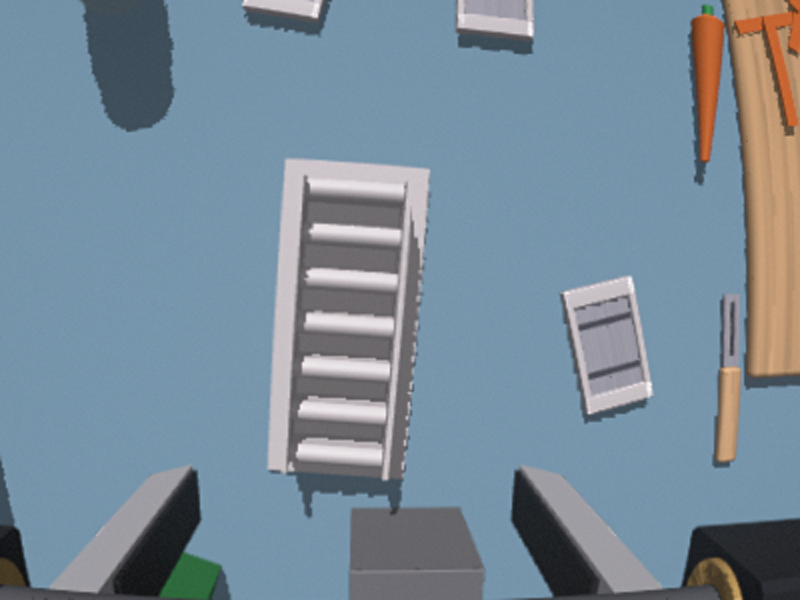

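The uncovered caddy shows seven dividers from (358,190) to (341,454). Its foot corners are at (287,158), (430,170), (400,479) and (268,471).

Run:
```python
from h import *
o=np.load('pics/w2.npy',allow_pickle=True).item()
f=lambda a:np.array(a,float)/2+[100,0]
c=p2w("wrist",f([(287,158),(430,170),(400,479),(268,471)]),.006,o); print(c,c.mean(0))
print("sides",[np.linalg.norm(c[i]-c[i-1]) for i in range(4)])
d=c[0]-c[3]+c[1]-c[2]; d2=c[1]-c[0]+c[2]-c[3]; print("yaw",np.degrees(np.arctan2(d[1],d[0])),np.degrees(np.arctan2(d2[1],d2[0]))+90)
v=p2w("wrist",f([(358,189),(355,234),(352,278),(350,322),(347,366),(344,409),(341,452)]),.047,o); print(v)
k=np.polyfit(np.arange(3,-4,-1)*32,v[:,:2],1); print(k,np.linalg.norm(k[0])*1000,np.degrees(np.arctan2(k[0,1],k[0,0])))
p=p2w("wrist",f([(563,292),(630,277),(652,394),(590,414)]),[.012],o); print("plate",p,p.mean(0))
```

```text
[[ 0.4064  0.1008  0.006 ]
 [ 0.5123  0.084   0.006 ]
 [ 0.4751 -0.155   0.006 ]
 [ 0.3702 -0.1409  0.006 ]] [ 0.441  -0.0278  0.006 ]
sides [np.float64(0.24444519200006945), np.float64(0.10721532392747536), np.float64(0.24191977655353425), np.float64(0.10582336401693379)]
yaw 81.314068814502 81.67857665693997
[[ 0.4571  0.0681  0.047 ]
 [ 0.4528  0.037   0.047 ]
 [ 0.4486  0.0068  0.047 ]
 [ 0.445  -0.0236  0.047 ]
 [ 0.4406 -0.0543  0.047 ]
 [ 0.4362 -0.085   0.047 ]
 [ 0.4316 -0.1167  0.047 ]]
[[ 0.0001  0.001 ]
 [ 0.4445 -0.0239]] 0.9681544704391681 82.22119969470302
plate [[ 0.6092 -0.0129  0.012 ]
 [ 0.6666 -0.0025  0.012 ]
 [ 0.6868 -0.0981  0.012 ]
 [ 0.6311 -0.111   0.012 ]] [ 0.6484 -0.0561  0.012 ]
```

{"api": "move_arm", "payload": {
  "targets": [
    [[60, 2, -25], [0, 0, -2], 1],
    [[120, 4, -50], [0, 0, -4], 1],
    [[180, 6, -75], [0, 0, -6], 1],
    [[220, 7, -84], [0, 0, -6], 1],
    [[220, 7, -84], [0, 0, -6], 1],
    [[220, 7, -84], [0, 0, -6], 1]
  ]
}}

```text
time: 9.38
tool_pos: [0.4702, 0.1694, 0.4001]
ee_rot: [-3.14, 0.001, 1.604]
wrist_force: [-0.5, -0.2, -0.0]
width: 0.0937
```

```bash
python3 -c "
from h import *
o=snap('wrist','w3',(80,0,400,300)); print(o['tool_pos'],o['ee_rot'],o['joint_positions'])"
```

```text
[0.4702 0.1694 0.4001] [-3.1402  0.0011  1.6041] [ 0.2328  0.0214  1.0534 -0.0009  2.0683  0.1991]
```

View pics/w3.png

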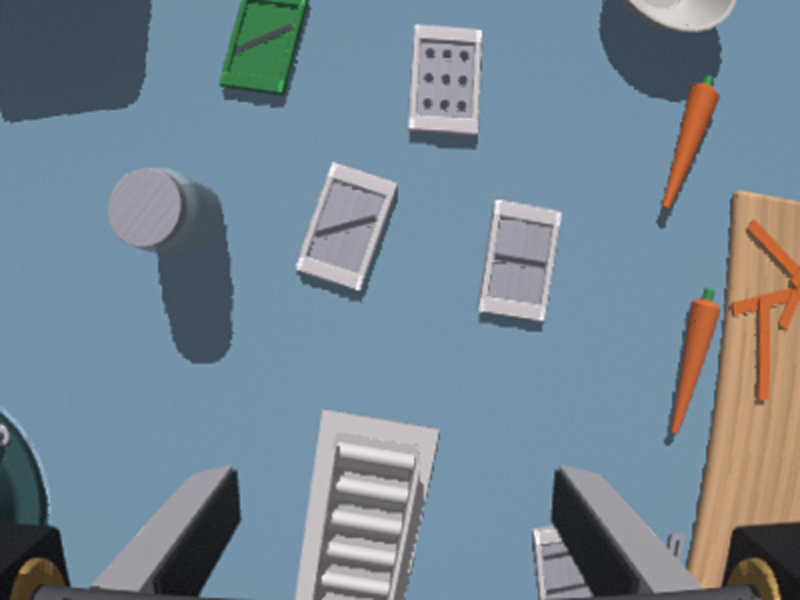

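Plate corners in this view: A (333,165), (397,185), (361,290), (297,270). B (495,200), (561,212), (545,321), (480,315). C (414,25), (482,31), (477,135), (409,130). The jar is at (147,208).

Run:
```python
from h import *
o=np.load('pics/w3.npy',allow_pickle=True).item()
f=lambda a:np.array(a,float)/2+[80,0]
P={'A':[(333,164),(397,184),(361,288),(297,269)],'B':[(495,200),(561,211),(545,319),(480,312)],'C':[(414,25),(482,30),(477,133),(409,128)]}
for k,a in P.items():
    c=p2w("wrist",f(a),.012,o); d=c[0]-c[3]+c[1]-c[2]; d2=c[1]-c[0]+c[2]-c[3]
    print(k,c.mean(0)[:2],"yaw",np.degrees(np.arctan2(d[1],d[0])),np.degrees(np.arctan2(d2[1],d2[0]))+90,"len",np.linalg.norm(d)/2,np.linalg.norm(d2)/2)
print("foot corners",p2w("wrist",f([(323,410),(438,430)]),.006,o))
D=np.array([[.6092,-.0129],[.6666,-.0025],[.6868,-.0981],[.6311,-.111]]);d=D[0]-D[3]+D[1]-D[2]; d2=D[1]-D[0]+D[2]-D[3];print("D",D.mean(0),np.degrees(np.arctan2(d[1],d[0])),np.degrees(np.arctan2(d2[1],d2[0]))+90)
print("jar",p2w("wrist",f([(147,208)]),.11,o))
```

```text
A [0.4239 0.2663] yaw 72.7751587386885 73.94606683845842 len 0.09686798023709299 0.058467018932812
B [0.5767 0.2424] yaw 84.60307027859008 85.85397702668942 len 0.0987544428251507 0.05936361770785928
C [0.5055 0.4031] yaw 88.83031095652939 88.82694232264241 len 0.09807547066705624 0.059630948014917806
foot corners [[0.4054 0.1006 0.006 ]
 [0.5109 0.0852 0.006 ]]
D [ 0.6484 -0.0561] 102.26231763309312 101.64078078442328
jar [[0.2797 0.2769 0.11  ]]
```

```bash
cat >> h.py <<'E'
CAD=np.array([.4415,-.027]); CY=np.radians(81.7)
def frame(ty,d): return R.from_matrix(np.stack([np.cross(ty,d),ty,d],1))
Z=np.array([0,0,1.]); S=np.sqrt(.5); AX,NZ=.035,.0025
def pick(c,yawdeg,end,up=0):
    a=np.radians(yawdeg); u=end*np.array([np.cos(a),np.sin(a),0])
    return np.array([*c,.006+NZ+up])+u*AX, frame(-end*np.cross(Z,u),-S*(u+Z))
def place(slot,end,up=0):
    e=np.array([np.cos(CY),np.sin(CY),0]); u=end*e
    return np.array([*CAD,.056+AX+up])+slot*e-u*NZ, frame(-end*np.cross(Z,u),S*(u-Z))
def plates(f="w",o=None):
    "white plates in a new wrist picture: centre, yaw, sides"
    o=status.get_obs(); im=viewer.snapshot("wrist"); cv2.imwrite(f"pics/{f}_raw.png",im[...,::-1]); return find(im,o)
def find(im,o):
    h=cv2.cvtColor(im,cv2.COLOR_RGB2HSV); m=((h[...,1]<55)&(h[...,2]>110)).astype(np.uint8)
    for k in cv2.findContours(m,cv2.RETR_EXTERNAL,cv2.CHAIN_APPROX_NONE)[0]:
        if len(k)<50: continue
        w=p2w("wrist",k[:,0].astype(float),.012,o)[:,:2]
        (c,s,a)=cv2.minAreaRect((w*1000).astype(np.float32))
        if abs(max(s)-100)<15 and abs(min(s)-60)<12:
            if s[0]<s[1]: a+=90
            print("plate",np.round(c,1),"yaw",round(a%180,1),"sides",np.round(s,1))
E
python3 - <<'E'
from h import *
find(cv2.imread('pics/w3_raw.png')[...,::-1].copy(),np.load('pics/w3.npy',allow_pickle=True).item())
find(cv2.imread('pics/w2_raw.png')[...,::-1].copy(),np.load('pics/w2.npy',allow_pickle=True).item())
c=[.424,.2665]
go(*pick(c,73.5,-1,.1)); go(*pick(c,73.5,-1))
p,r=pick(c,73.5,-1,.1);print(p); go(*pick(c,73.5,-1),frm=(p,r)); go(*place(-.08,-1,.12),frm=(p,r));go(*place(-.08,-1,.0),frm=place(-.08,-1,.12))
E
```

```text
plate [575.2 243.1] yaw 83.5 sides [100.8  62.2]
plate [422.3 267. ] yaw 72.4 sides [101.3  61.3]
plate [504.9 403.8] yaw 88.5 sides [100.5  61.2]
plate [647.  -55.5] yaw 101.6 sides [ 63.  102.2]
shift [ 66.  -53.5 291.7] turn [-7.3 44.7 17.4] rows 5
shift [ 66.1 -53.3 391.7] turn [-7.3 44.7 17.4] rows 7
[0.4141 0.2329 0.1085]
shift [-70.7  -0.   70.7] turn [0. 0. 0.] rows 2
shift [-152.5  111.2 -297.4] turn [  0.  -89.8  -9.1] rows 9
shift [84.9  0.  84.9] turn [0. 0. 0.] rows 2
```

{"api": "move_arm", "payload": {
  "targets": [
    [[16, -13, 60], [-1.5, 9, 3.5], 1],
    [[30, -26, 120], [-3, 18, 7], 1],
    [[45, -40, 180], [-5, 29, 11], 1],
    [[60, -50, 240], [-6, 38, 15], 1],
    [[66, -53.5, 292], [-7.3, 44.7, 17.4], 1],
    [[66, -53.5, 292], [-7.3, 44.7, 17.4], 1],
    [[66, -53.5, 292], [-7.3, 44.7, 17.4], 1],
    [[66, -53.5, 292], [-7.3, 44.7, 17.4], 1]
  ]
}}

```text
time: 10.42
tool_pos: [0.4198, 0.2339, 0.1161]
ee_rot: [3.12, -0.789, 1.301]
wrist_force: [-0.1, 0.9, 0.3]
width: 0.0938
```

Run:
```python
from h import *
o=status.get_obs(); print(o['joint_positions'],o['tool_pos'])
plates()
go(*pick([.4235,.2665],73,-1))
```

```text
[-0.1751 -0.2637  2.0881  0.8178  1.3049 -0.1178] [0.4198 0.2339 0.1161]
plate [424.6 273.3] yaw 72.4 sides [86.6 60.5]
plate [504.1 402.4] yaw 88.5 sides [104.3  62.9]
shift [-77.7  -6.9  73.4] turn [ 0.1 -0.2  1.1] rows 2
```

{"api": "move_arm", "payload": {
  "targets": [
    [[-10, -7, 10], [0, 0, 1], 1],
    [[-40, -7, 36], [0, 0, 1], 1],
    [[-65, -7, 61], [0, 0, 1], 1],
    [[-73, -7, 69], [0, 0, 1], 1],
    [[-77, -7, 73], [0, 0, 1], 1],
    [[-77, -7, 73], [0, 0, 1], 1],
    [[-77, -7, 73], [0, 0, 1], 1]
  ]
}}

```text
time: 11.35
tool_pos: [0.4074, 0.2355, 0.0059]
ee_rot: [-3.128, -0.792, 1.266]
wrist_force: [-3.8, 1.4, 5.9]
width: 0.0942
```

Run:
```python
from h import *
go(*pick([.4235,.2665],73,-1))
snap('wrist','w4')
```

```text
shift [ 1.4  6.3 -2.3] turn [-0.4 -0.4 -0.3] rows 1
```

View pics/w4.png

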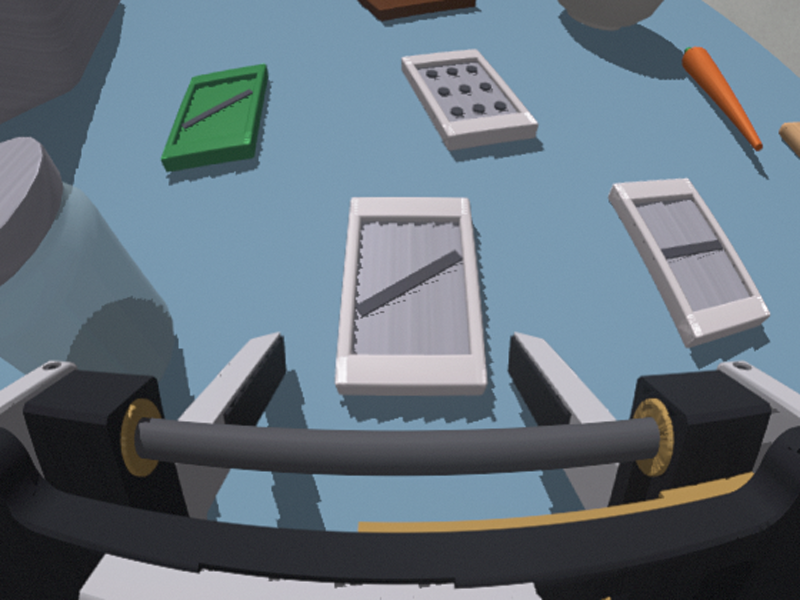

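The plate is between the fingers and slightly right of centre, at (412,300), with its near end at the fingertips. One finger is touching the table, so I'll raise it and centre it.

{"api": "move_arm", "payload": {
  "targets": [
    [[2, 6, -2], [0, 0, 0], 1],
    [[2, 6, -2], [0, 0, 0], 1],
    [[2, 6, -2], [0, 0, 0], 1],
    [[2, 6, -2], [0, 0, 0], 1]
  ]
}}

```text
time: 11.9
tool_pos: [0.4135, 0.2321, 0.0064]
ee_rot: [-3.129, -0.788, 1.262]
wrist_force: [1.8, -0.5, 2.7]
width: 0.094
```

Run:
```python
from h import *
print(status.get_obs()['wrist_force']);go(*pick([.4235,.2665],73,-1))
```

```text
[ 1.7987 -0.5002  2.6688]
shift [ 2.1 -0.5 -0.9] turn [-0.3 -0.1 -0.5] rows 1
```

{"api": "move_arm", "payload": {
  "targets": [
    [[2.5, 0, -2], [0, 0, 0], 1],
    [[2.5, 0, -2], [0, 0, 0], 1],
    [[2.5, 0, -2], [0, 0, 0], -1],
    [[2.5, 0, -2], [0, 0, 0], -1],
    [[2.5, 0, -2], [0, 0, 0], -1],
    [[2.5, 0, -2], [0, 0, 0], -1],
    [[2.5, 0, -2], [0, 0, 0], -1],
    [[2.5, 0, -2], [0, 0, 0], -1],
    [[2.5, 0, -2], [0, 0, 0], -1],
    [[2.5, 0, -2], [0, 0, 0], -1]
  ]
}}

```text
time: 13.15
tool_pos: [0.4123, 0.2326, 0.0087]
ee_rot: [-3.126, -0.787, 1.261]
wrist_force: [0.3, 0.2, 0.8]
width: 0.0593
```

Run:
```python
from h import *
print(status.get_obs()['wrist_force']);go(*pick([.4235,.2665],73,-1))
```

```text
[0.332  0.1702 0.7992]
shift [0.3 0.8 0.6] turn [-0.4 -0.1 -0.5] rows 1
```

Run:
```python
from h import *
o=status.get_obs(); f=(o['tool_pos'],rot(o['ee_rot']))
go(f[0]+[0,0,.14],f[1]); go(*place(-.08,-1,.12))
```

```text
shift [ 99.2  -1.6 -98.8] turn [0. 0. 0.] rows 3
shift [ -79.   113.7 -367.6] turn [ -0.7 -90.   -9.8] rows 9
```

{"api": "move_arm", "payload": {
  "targets": [
    [[10, 0, -10], [0, 0, 0], -1],
    [[40, 0, -40], [0, 0, 0], -1],
    [[80, 0, -80], [0, 0, 0], -1],
    [[99, 0, -99], [0, 0, 0], -1],
    [[80, 12, -125], [0, -9, -1], -1],
    [[62, 23, -150], [0, -18, -2], -1],
    [[45, 34, -176], [0, -27, -3], -1],
    [[28, 46, -203], [0, -36, -4], -1],
    [[10, 57, -230], [0, -45, -5], -1],
    [[-8, 68, -257], [0, -54, -6], -1],
    [[-26, 80, -285], [0, -63, -7], -1],
    [[-44, 91, -312], [0, -72, -8], -1],
    [[-62, 102, -340], [0, -81, -9], -1],
    [[-79, 113.7, -367.6], [-0.7, -90, -9.8], -1],
    [[-79, 113.7, -367.6], [-0.7, -90, -9.8], -1],
    [[-79, 113.7, -367.6], [-0.7, -90, -9.8], -1],
    [[-79, 113.7, -367.6], [-0.7, -90, -9.8], -1]
  ]
}}

```text
time: 15.28
tool_pos: [0.4306, -0.1033, 0.2121]
ee_rot: [3.138, 0.784, 1.423]
wrist_force: [-0.6, 0.2, -1.0]
width: 0.0592
```

Run:
```python
from h import *
o=snap('wrist','w5');print(o['tool_pos'],o['wrist_force'],o['width'],o['joint_positions']);go(*place(-.08,-1,.12),o)
snap('side','s5',(180,120,240,180))
```

```text
[ 0.4306 -0.1033  0.2121] [-0.5538  0.1896 -1.0455] 0.05922851750256635 [ 0.1788 -0.0142  1.6667 -0.7465  1.7359  0.2919]
shift [ 0.5 -0.3  1. ] turn [ 0.1 -0.1 -0.1] rows 1
```

View pics/w5.png

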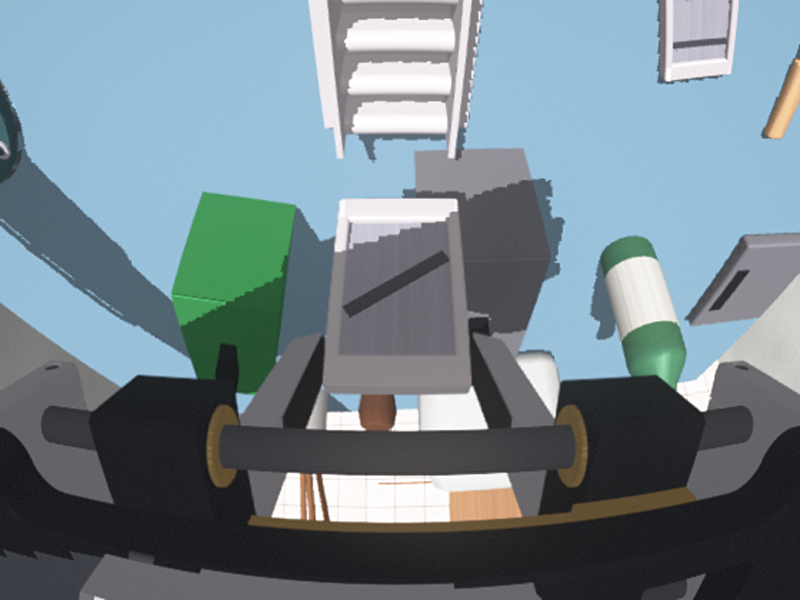

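The plate hangs roughly upright in the jaws. Its face corners are at (341,200), (458,200), (470,388) and (325,388); I'll check the tilt against where they should project.

Run:
```python
from h import *
o=np.load('pics/w5.npy',allow_pickle=True).item()
e=np.array([np.cos(CY),np.sin(CY),0]); t=rot(o['ee_rot']).as_matrix()[:,1]
c=o['tool_pos']-.0025*e   # plate mid plane; end=-1: normal=+e
for dt in (0,2,4,-2,-4):
  a=np.radians(dt); ax=np.cos(a)*Z+np.sin(a)*e; n=np.cos(a)*e-np.sin(a)*Z
  print(dt,(w2p("wrist",np.array([c+n*.006+t*w+ax*h for w,h in((-.03,-.085),(.03,-.085),(.03,.015),(-.03,.015))]),o)/.7).round(0).tolist())
```

```text
0 [[339.0, 197.0], [456.0, 197.0], [474.0, 383.0], [323.0, 383.0]]
2 [[339.0, 200.0], [456.0, 200.0], [474.0, 382.0], [322.0, 382.0]]
4 [[340.0, 204.0], [455.0, 204.0], [474.0, 381.0], [322.0, 381.0]]
-2 [[338.0, 193.0], [457.0, 193.0], [474.0, 384.0], [323.0, 384.0]]
-4 [[338.0, 190.0], [458.0, 190.0], [474.0, 385.0], [323.0, 385.0]]
```

{"api": "move_arm", "payload": {
  "targets": [
    [[20, 0, 20], [0, 0, 0], -1],
    [[40, 0, 40], [0, 0, 0], -1],
    [[54, 0, 54], [0, 0, 0], -1],
    [[54, 0, 54], [0, 0, 0], -1],
    [[60, 0, 60], [0, 0, 0], -1],
    [[66, 0, 66], [0, 0, 0], -1],
    [[70, 0, 70], [0, 0, 0], -1],
    [[70, 0, 70], [0, 0, 0], -1]
  ]
}}

```text
time: 16.38
tool_pos: [0.4301, -0.1038, 0.1117]
ee_rot: [-3.14, 0.787, 1.428]
wrist_force: [0.0, 0.3, -1.3]
width: 0.0595
```

Run:
```python
from h import *
o=status.get_obs();print(o['tool_pos'],o['wrist_force'],o['wrist_torque'],o['width']);go(*place(-.08,-1,.0),o)
```

```text
[ 0.4301 -0.1038  0.1117] [ 0.0352  0.3148 -1.2809] [ 0.4246 -0.1629  0.0024] 0.05948959892597442
shift [14.7  0.2 14.5] turn [-0.   0.1  0.1] rows 1
```

{"api": "move_arm", "payload": {
  "targets": [
    [[6, 0, 6], [0, 0, 0], -1],
    [[11, 0, 11], [0, 0, 0], -1],
    [[11, 0, 11], [0, 0, 0], -1],
    [[11, 0, 11], [0, 0, 0], 0.2],
    [[11, 0, 11], [0, 0, 0], 1],
    [[11, 0, 11], [0, 0, 0], 1],
    [[11, 0, 11], [0, 0, 0], 1],
    [[11, 0, 11], [0, 0, 0], 1],
    [[11, 0, -20], [0, 0, 0], 1],
    [[11, 0, -60], [0, 0, 0], 1],
    [[11, 0, -120], [0, 0, 0], 1],
    [[11, 0, -120], [0, 0, 0], 1],
    [[11, 0, -120], [0, 0, 0], 1]
  ]
}}

```text
time: 18.0
tool_pos: [0.4433, -0.0122, 0.1883]
ee_rot: [-3.14, 0.787, 1.428]
wrist_force: [0.1, 0.1, -0.6]
width: 0.094
```

Run:
```python
from h import *
o=snap('wrist','w6');print(o['tool_pos'],o['wrist_force'],o['joint_positions'])
e=np.array([np.cos(CY),np.sin(CY),0]);t=np.array([np.sin(CY),-np.cos(CY),0])
c=np.array([*CAD,.006])-.08*e
print((w2p("wrist",np.array([c+e*s+t*w+Z*.1 for s,w in((-.006,-.03),(-.006,.03),(.006,.03),(.006,-.03))]),o)/.7).round(0).tolist())
find(cv2.imread('pics/w6_raw.png')[...,::-1].copy(),o)
go([.5,.15,.38],down(1.65))
```

```text
[ 0.4433 -0.0122  0.1883] [ 0.1285  0.071  -0.6383] [ 0.3469  0.1049  1.593  -0.6986  1.8154  0.4467]
[[355.0, 304.0], [442.0, 304.0], [443.0, 295.0], [353.0, 295.0]]
plate [645.6 -52.8] yaw 101.6 sides [ 63.7 108.6]
shift [ -16.8   32.6 -255.6] turn [ -5.2  44.9 -12.1] rows 5
```

View pics/w6.png

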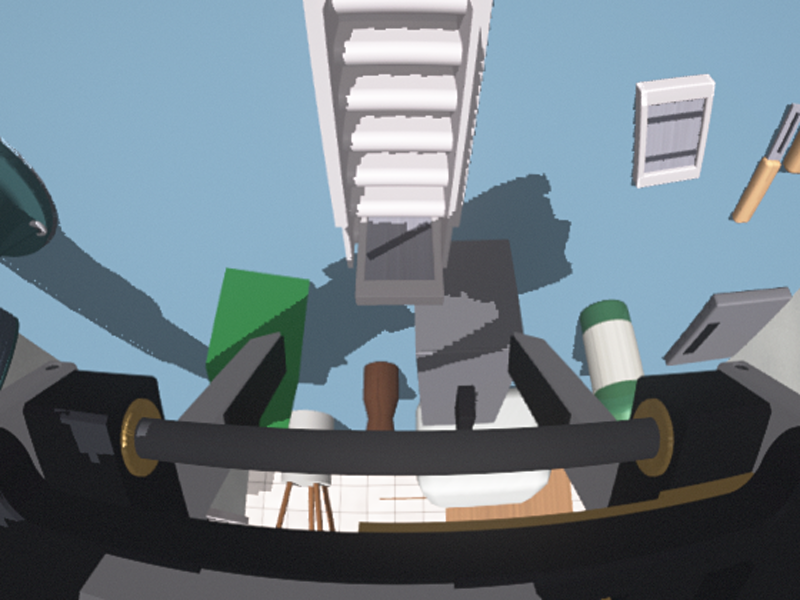

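The plate is in the end slot. Its top edge at (356–443, 295–304) matches the predicted fully-down position. Next is plate B.

{"api": "move_arm", "payload": {
  "targets": [
    [[0, 0, -60], [0, 0, 0], 1],
    [[-4, 8, -120], [-1, 9, -2], 1],
    [[-8, 16, -170], [-2, 18, -5], 1],
    [[-12, 24, -220], [-3, 27, -7], 1],
    [[-17, 33, -256], [-4, 36, -10], 1],
    [[-17, 33, -256], [-5, 45, -12], 1],
    [[-17, 33, -256], [-5, 45, -12], 1],
    [[-17, 33, -256], [-5, 45, -12], 1],
    [[-17, 33, -256], [-5, 45, -12], 1]
  ]
}}

```text
time: 19.18
tool_pos: [0.5003, 0.1512, 0.3803]
ee_rot: [-3.139, -0.001, 1.649]
wrist_force: [0.2, 0.1, 0.7]
width: 0.0937
```

Run:
```python
from h import *
o=status.get_obs();print(o['tool_pos'],o['qvel'].round(2))
plates('w7')
go(*pick([.576,.243],84.5,-1,.06));
```

```text
[0.5003 0.1512 0.3803] [ 0.01 -0.   -0.01  0.   -0.   -0.  ]
plate [644.8 -45.8] yaw 100.3 sides [61.8 89.6]
plate [575.4 242.8] yaw 83.8 sides [101.   61.9]
plate [505.  403.9] yaw 88.6 sides [100.2  61.2]
shift [ 50.5  77.1 312.1] turn [-4.  44.8  9.4] rows 6
```

{"api": "move_arm", "payload": {
  "targets": [
    [[8, 13, 52], [-0.7, 7.5, 1.5], 1],
    [[17, 26, 104], [-1.4, 15, 3], 1],
    [[25, 39, 156], [-2, 22, 4.5], 1],
    [[34, 51, 208], [-2.7, 30, 6], 1],
    [[42, 64, 260], [-3.4, 38, 8], 1],
    [[50, 77, 312], [-4, 44.8, 9.4], 1],
    [[50, 77, 312], [-4, 44.8, 9.4], 1],
    [[50, 77, 312], [-4, 44.8, 9.4], 1],
    [[50, 77, 312], [-4, 44.8, 9.4], 1],
    [[50, 77, 312], [-4, 44.8, 9.4], 1]
  ]
}}

```text
time: 20.48
tool_pos: [0.5752, 0.2076, 0.0738]
ee_rot: [3.129, -0.786, 1.484]
wrist_force: [0.1, 1.0, -0.4]
width: 0.0938
```

Run:
```python
from h import *
o=status.get_obs();print(o['tool_pos'],o['qvel'].round(2))
go(*pick([.576,.243],84.2,-1));
```

```text
[0.5752 0.2076 0.0738] [-0.01  0.01  0.02  0.   -0.   -0.  ]
shift [-46.   -3.4  46.4] turn [ 0.1 -0.   0.6] rows 2
```

{"api": "move_arm", "payload": {
  "targets": [
    [[-20, -2, 20], [0, 0, 0.6], 1],
    [[-36, -3, 36], [0, 0, 0.6], 1],
    [[-42, -3, 42], [0, 0, 0.6], 1],
    [[-42, -3, 42], [0, 0, 0.6], 1],
    [[-42, -3, 42], [0, 0, 0.6], 1],
    [[-42, -3, 42], [0, 0, 0.6], 1]
  ]
}}

```text
time: 21.22
tool_pos: [0.5716, 0.2074, 0.0116]
ee_rot: [-3.136, -0.787, 1.463]
wrist_force: [-0.3, 0.8, -0.2]
width: 0.094
```

Run:
```python
from h import *
o=status.get_obs();print(o['tool_pos'],o['wrist_force'])
go(*pick([.576,.243],84.2,-1));
```

```text
[0.5716 0.2074 0.0116] [-0.2924  0.7582 -0.2398]
shift [-1.6  0.8  2.8] turn [-0.  -0.1 -0.3] rows 1
```

{"api": "move_arm", "payload": {
  "targets": [
    [[-1.5, 1, 2.5], [0, 0, 0], 1],
    [[-1.5, 1, 2.5], [0, 0, 0], 1],
    [[-1.5, 1, 2.5], [0, 0, 0], -1],
    [[-1.5, 1, 2.5], [0, 0, 0], -1],
    [[-1.5, 1, 2.5], [0, 0, 0], -1],
    [[-1.5, 1, 2.5], [0, 0, 0], -1],
    [[-1.5, 1, 2.5], [0, 0, 0], -1],
    [[-1.5, 1, 2.5], [0, 0, 0], -1],
    [[-1.5, 1, 2.5], [0, 0, 0], -1],
    [[-1.5, 1, 2.5], [0, 0, 0], -1]
  ]
}}

```text
time: 22.48
tool_pos: [0.572, 0.2081, 0.0079]
ee_rot: [-3.134, -0.786, 1.461]
wrist_force: [0.5, -0.0, 0.3]
width: 0.0593
```

Run:
```python
from h import *
o=status.get_obs(); print(o['tool_pos'],o['wrist_force'],o['width'])
go(*pick([.576,.243],84.2,-1)); go(*place(-.048,-1,.12))
```

```text
[0.572  0.2081 0.0079] [ 0.5328 -0.0057  0.3381] 0.05927121094179849
shift [ 0.5  0.5 -0.4] turn [-0.1 -0.1 -0.3] rows 1
shift [ -63.5 -108.2 -350.4] turn [ -0.3 -90.    2.6] rows 9
```

{"api": "move_arm", "payload": {
  "targets": [
    [[10, 0, -10], [0, 0, 0], -1],
    [[40, 0, -40], [0, 0, 0], -1],
    [[80, 0, -80], [0, 0, 0], -1],
    [[99, 0, -99], [0, 0, 0], -1],
    [[83, -11, -124], [0, -9, 0.3], -1],
    [[66, -22, -149], [0, -18, 0.5], -1],
    [[50, -32, -174], [0, -27, 0.8], -1],
    [[34, -43, -200], [0, -36, 1], -1],
    [[18, -54, -225], [0, -45, 1.3], -1],
    [[2, -65, -250], [0, -54, 1.5], -1],
    [[-15, -76, -275], [0, -63, 1.8], -1],
    [[-31, -86, -300], [0, -72, 2], -1],
    [[-47, -97, -325], [0, -81, 2.3], -1],
    [[-63.5, -108, -350], [-0.3, -90, 2.6], -1],
    [[-63.5, -108, -350], [-0.3, -90, 2.6], -1],
    [[-63.5, -108, -350], [-0.3, -90, 2.6], -1],
    [[-63.5, -108, -350], [-0.3, -90, 2.6], -1]
  ]
}}

```text
time: 24.6
tool_pos: [0.4359, -0.0716, 0.2117]
ee_rot: [3.139, 0.782, 1.423]
wrist_force: [0.7, 0.1, -1.3]
width: 0.0593
```

```bash
cat >> h.py <<'E'
def edges(o,n,end):
    "compare the held plate's projected face corners (raw px) with the picture"
    t=rot(o['ee_rot']).as_matrix(); e=np.cross(t[:,1],Z)*1; e/=np.linalg.norm(e); e*=np.sign(-end*(e@[np.cos(CY),np.sin(CY),0]))
    c=o['tool_pos']-NZ*e
    for dt in(-3,0,3):
        a=np.radians(dt); ax=np.cos(a)*Z+np.sin(a)*e; m=np.cos(a)*e-np.sin(a)*Z
        print(dt,w2p("wrist",np.array([c+m*.006+t[:,1]*w+ax*h for w,h in((-.03,-.085),(.03,-.085),(.03,.015),(-.03,.015))]),o).round(1).tolist())
E
python3 - <<'E'
from h import *
o=snap('wrist','w8',(180,110,200,150));print(o['tool_pos'],o['wrist_force'],o['width']);go(*place(-.048,-1,.12),o)
edges(o,'wrist',-1)
g=cv2.cvtColor(cv2.imread('pics/w8_raw.png'),cv2.COLOR_BGR2GRAY); print(g[125:160,278].tolist())
E
```

```text
[ 0.4359 -0.0716  0.2117] [ 0.7084  0.0627 -1.2676] 0.0593285690231756
shift [ 0.1 -0.9  0.9] turn [ 0.  -0.2 -0.1] rows 1
-3 [[236.6, 134.0], [320.1, 134.0], [331.7, 269.3], [225.9, 269.3]]
0 [[237.3, 137.8], [319.5, 137.8], [331.8, 268.3], [225.8, 268.3]]
3 [[237.9, 141.8], [318.9, 141.8], [332.0, 267.2], [225.6, 267.3]]
[203, 204, 203, 203, 202, 204, 204, 203, 204, 205, 201, 147, 135, 149, 241, 240, 237, 238, 238, 238, 239, 239, 240, 240, 239, 243, 251, 253, 250, 240, 230, 216, 208, 210, 210]
```

{"api": "move_arm", "payload": {
  "targets": [
    [[20, -1, 20], [0, 0, 0], -1],
    [[40, -1, 40], [0, 0, 0], -1],
    [[54, -1, 54], [0, 0, 0], -1],
    [[54, -1, 54], [0, 0, 0], -1],
    [[60, -1, 60], [0, 0, 0], -1],
    [[66, -1, 66], [0, 0, 0], -1],
    [[72, -1, 72], [0, 0, 0], -1],
    [[76, -1, 76], [0, 0, 0], -1],
    [[76, -1, 76], [0, 0, 0], -1]
  ]
}}

```text
time: 25.78
tool_pos: [0.4337, -0.0716, 0.1028]
ee_rot: [-3.139, 0.785, 1.428]
wrist_force: [-0.1, 0.4, -0.9]
width: 0.0595
```

Run:
```python
from h import *
o=status.get_obs();print(o['tool_pos'],o['wrist_force'],o['wrist_torque'],o['width']);go(*place(-.048,-1,.0),o)
```

```text
[ 0.4337 -0.0716  0.1028] [-0.1261  0.4377 -0.8677] [ 0.4242 -0.1152 -0.0309] 0.0595003630786626
shift [8.1 1.3 8.5] turn [-0.1 -0.   0.1] rows 1
```

{"api": "move_arm", "payload": {
  "targets": [
    [[5, 1, 5], [0, 0, 0], -1],
    [[5, 1, 5], [0, 0, 0], -1],
    [[5, 1, 5], [0, 0, 0], 0.2],
    [[5, 1, 5], [0, 0, 0], 1],
    [[5, 1, 5], [0, 0, 0], 1],
    [[5, 1, 5], [0, 0, 0], 1],
    [[5, 1, 5], [0, 0, 0], 1],
    [[5, 1, -25], [0, 0, 0], 1],
    [[5, 1, -65], [0, 0, 0], 1],
    [[5, 1, -120], [0, 0, 0], 1],
    [[5, 1, -120], [0, 0, 0], 1],
    [[5, 1, -120], [0, 0, 0], 1]
  ]
}}

```text
time: 27.28
tool_pos: [0.4476, 0.0155, 0.1839]
ee_rot: [-3.139, 0.785, 1.428]
wrist_force: [0.7, 0.0, 0.2]
width: 0.0939
```

```bash
cat >> h.py <<'E'
def top(o,slot):
    e=np.array([np.cos(CY),np.sin(CY),0]);t=np.array([np.sin(CY),-np.cos(CY),0]); c=np.array([*CAD,.106])+slot*e
    return w2p("wrist",np.array([c+e*s+t*w for s,w in((-.006,-.03),(-.006,.03),(.006,.03),(.006,-.03))]),o).round(1).tolist()
E
python3 - <<'E'
from h import *
o=snap('wrist','w9',(180,110,200,150));print(o['tool_pos'])
T=top(o,-.048);print(T,top(o,-.08))
g=cv2.cvtColor(cv2.imread('pics/w9_raw.png'),cv2.COLOR_BGR2GRAY); print(g[190:225,278].tolist()); print(g[int(T[0][1])-3,230:330].tolist())
go([.5,.25,.38],down(1.75))
E
```

```text
[0.4476 0.0155 0.1839]
[[247.8, 215.0], [309.6, 215.1], [310.7, 208.7], [246.8, 208.6]] [[250.2, 230.2], [307.1, 230.3], [308.0, 224.9], [249.3, 224.8]]
[100, 99, 101, 99, 99, 100, 99, 119, 122, 121, 119, 120, 122, 121, 121, 121, 123, 121, 124, 118, 115, 115, 114, 113, 114, 121, 121, 121, 120, 120, 120, 119, 122, 119, 116]
[86, 87, 86, 87, 86, 88, 86, 85, 87, 87, 87, 87, 87, 89, 86, 87, 87, 86, 99, 112, 113, 116, 115, 113, 116, 115, 116, 115, 114, 115, 115, 115, 115, 115, 115, 114, 116, 115, 115, 113, 114, 114, 114, 115, 113, 116, 112, 116, 114, 113, 114, 113, 114, 114, 115, 114, 115, 115, 114, 115, 113, 116, 113, 113, 114, 113, 114, 113, 114, 115, 114, 114, 113, 114, 115, 114, 114, 113, 114, 112, 114, 124, 129, 130, 130, 129, 131, 131, 130, 130, 130, 131, 128, 130, 128, 129, 129, 130, 127, 131]
shift [  30.7   17.6 -308.9] turn [ -7.5  44.6 -17.6] rows 5
```

Plate B is seated, with its top edge at rows 209–215 as predicted. Next is plate C.

{"api": "move_arm", "payload": {
  "targets": [
    [[0, 0, -60], [0, 0, 0], 1],
    [[6, 4, -120], [-1.5, 9, -3], 1],
    [[12, 8, -180], [-3, 18, -7], 1],
    [[20, 12, -240], [-5, 27, -11], 1],
    [[31, 18, -309], [-6, 36, -14], 1],
    [[31, 18, -309], [-7.5, 44.6, -17.6], 1],
    [[31, 18, -309], [-7.5, 44.6, -17.6], 1],
    [[31, 18, -309], [-7.5, 44.6, -17.6], 1],
    [[31, 18, -309], [-7.5, 44.6, -17.6], 1]
  ]
}}

```text
time: 28.45
tool_pos: [0.5002, 0.251, 0.3794]
ee_rot: [-3.141, 0.001, 1.751]
wrist_force: [-1.0, 0.1, 0.7]
width: 0.0942
```

Run:
```python
from h import *
o=status.get_obs();print(o['tool_pos'],o['qvel'].round(2))
plates('w10')
go(*pick([.505,.403],88.7,-1,.06));
```

```text
[0.5002 0.251  0.3794] [ 0.01 -0.   -0.01  0.01  0.   -0.  ]
plate [504.9 403.5] yaw 88.9 sides [101.3  61.3]
shift [114.5  25.1 311.2] turn [-4.6 44.9 11. ] rows 6
```

{"api": "move_arm", "payload": {
  "targets": [
    [[19, 4, 52], [-0.8, 7.5, 2], 1],
    [[38, 8, 104], [-1.5, 15, 4], 1],
    [[57, 12, 156], [-2.3, 22, 5.5], 1],
    [[76, 17, 208], [-3, 30, 7], 1],
    [[95, 21, 260], [-3.8, 38, 9], 1],
    [[114.5, 25, 311], [-4.6, 44.9, 11], 1],
    [[114.5, 25, 311], [-4.6, 44.9, 11], 1],
    [[114.5, 25, 311], [-4.6, 44.9, 11], 1],
    [[114.5, 25, 311], [-4.6, 44.9, 11], 1],
    [[114.5, 25, 311], [-4.6, 44.9, 11], 1],
    [[114.5, 25, 311], [-4.6, 44.9, 11], 1]
  ]
}}

```text
time: 29.88
tool_pos: [0.5065, 0.3686, 0.0724]
ee_rot: [3.132, -0.788, 1.555]
wrist_force: [0.2, -0.2, -0.2]
width: 0.0942
```

Run:
```python
from h import *
o=status.get_obs();print(o['tool_pos'],o['qvel'].round(2))
go(*pick([.505,.4035],88.8,-1));
```

```text
[0.5065 0.3686 0.0724] [-0.    0.01  0.02  0.   -0.   -0.  ]
shift [-45.4  -2.6  45. ] turn [ 0.3 -0.1  0.2] rows 2
```

{"api": "move_arm", "payload": {
  "targets": [
    [[-20, -2, 20], [0, 0, 0], 1],
    [[-36, -2, 36], [0, 0, 0], 1],
    [[-42, -2, 42], [0, 0, 0], 1],
    [[-42, -2, 42], [0, 0, 0], 1],
    [[-42, -2, 42], [0, 0, 0], 1],
    [[-42, -2, 42], [0, 0, 0], 1]
  ]
}}

```text
time: 30.62
tool_pos: [0.5044, 0.3686, 0.0123]
ee_rot: [3.134, -0.788, 1.553]
wrist_force: [-0.4, 0.1, -1.0]
width: 0.0941
```

Run:
```python
from h import *
o=status.get_obs();print(o['tool_pos'],o['wrist_force'])
go(*pick([.505,.4035],88.8,-1));
```

```text
[0.5044 0.3686 0.0123] [-0.3811  0.1216 -0.9649]
shift [-2.7 -0.2  2.6] turn [ 0.3 -0.1  0.1] rows 1
```

{"api": "move_arm", "payload": {
  "targets": [
    [[-2.5, 0, 2.5], [0, 0, 0], 1],
    [[-2.5, 0, 2.5], [0, 0, 0], 1],
    [[-2.5, 0, 2.5], [0, 0, 0], -1],
    [[-2.5, 0, 2.5], [0, 0, 0], -1],
    [[-2.5, 0, 2.5], [0, 0, 0], -1],
    [[-2.5, 0, 2.5], [0, 0, 0], -1],
    [[-2.5, 0, 2.5], [0, 0, 0], -1],
    [[-2.5, 0, 2.5], [0, 0, 0], -1],
    [[-2.5, 0, 2.5], [0, 0, 0], -1],
    [[-2.5, 0, 2.5], [0, 0, 0], -1]
  ]
}}

```text
time: 31.88
tool_pos: [0.5038, 0.3685, 0.0076]
ee_rot: [3.137, -0.788, 1.552]
wrist_force: [1.1, 0.2, 0.4]
width: 0.0593
```

Run:
```python
from h import *
o=status.get_obs(); print(o['tool_pos'],o['wrist_force'],o['width'])
go(*pick([.505,.4035],88.8,-1)); go(*place(-.016,-1,.12))
```

```text
[0.5038 0.3685 0.0076] [1.0681 0.1622 0.4115] 0.05934276954753397
shift [ 0.7  0.5 -0.6] turn [ 0.2 -0.1  0.1] rows 1
shift [-145.1  -54.3 -434.3] turn [  0.2 -90.    7.8] rows 9
```

{"api": "move_arm", "payload": {
  "targets": [
    [[10, 0, -10], [0, 0, 0], -1],
    [[40, 0, -40], [0, 0, 0], -1],
    [[80, 0, -80], [0, 0, 0], -1],
    [[99, 0, -99], [0, 0, 0], -1],
    [[75, -5, -132], [0, -9, 0.8], -1],
    [[50, -11, -166], [0, -18, 1.6], -1],
    [[26, -16, -199], [0, -27, 2.4], -1],
    [[1, -22, -233], [0, -36, 3.1], -1],
    [[-23, -27, -266], [0, -45, 3.9], -1],
    [[-47, -32, -300], [0, -54, 4.7], -1],
    [[-72, -38, -333], [0, -63, 5.5], -1],
    [[-96, -43, -367], [0, -72, 6.2], -1],
    [[-120, -49, -400], [0, -81, 7], -1],
    [[-145, -54, -434], [0.2, -90, 7.8], -1],
    [[-145, -54, -434], [0.2, -90, 7.8], -1],
    [[-145, -54, -434], [0.2, -90, 7.8], -1],
    [[-145, -54, -434], [0.2, -90, 7.8], -1]
  ]
}}

```text
time: 34.0
tool_pos: [0.4404, -0.0395, 0.2118]
ee_rot: [3.138, 0.782, 1.423]
wrist_force: [-0.3, -0.1, -0.6]
width: 0.0594
```

Run:
```python
from h import *
o=snap('wrist','w11');print(o['tool_pos'],o['wrist_force'],o['width']);go(*place(-.016,-1,.12),o)
edges(o,'wrist',-1)
g=cv2.cvtColor(cv2.imread('pics/w11_raw.png'),cv2.COLOR_BGR2GRAY); print(g[125:160,278].tolist())
```

```text
[ 0.4404 -0.0395  0.2118] [-0.3344 -0.097  -0.6072] 0.05941273470640625
shift [-0.1 -0.7  1.3] turn [ 0.1 -0.2 -0.1] rows 1
-3 [[236.6, 134.0], [320.0, 134.0], [331.7, 269.3], [225.9, 269.3]]
0 [[237.2, 137.8], [319.4, 137.8], [331.8, 268.3], [225.8, 268.3]]
3 [[237.8, 141.7], [318.8, 141.7], [332.0, 267.2], [225.6, 267.3]]
[203, 204, 205, 204, 203, 204, 204, 204, 205, 204, 157, 138, 138, 161, 238, 239, 238, 238, 238, 238, 239, 239, 240, 240, 240, 246, 253, 253, 247, 240, 226, 208, 206, 209, 206]
```

{"api": "move_arm", "payload": {
  "targets": [
    [[20, 0, 20], [0, 0, 0], -1],
    [[40, 0, 40], [0, 0, 0], -1],
    [[54, 0, 54], [0, 0, 0], -1],
    [[54, 0, 54], [0, 0, 0], -1],
    [[60, 0, 60], [0, 0, 0], -1],
    [[66, 0, 66], [0, 0, 0], -1],
    [[72, 0, 72], [0, 0, 0], -1],
    [[76, 0, 76], [0, 0, 0], -1],
    [[76, 0, 76], [0, 0, 0], -1]
  ]
}}

```text
time: 35.17
tool_pos: [0.4395, -0.0401, 0.1029]
ee_rot: [-3.14, 0.786, 1.427]
wrist_force: [-0.3, -0.3, -1.6]
width: 0.0592
```

Run:
```python
from h import *
o=status.get_obs();print(o['tool_pos'],o['wrist_force'],o['wrist_torque'],o['width']);go(*place(-.016,-1,.0),o)
```

```text
[ 0.4395 -0.0401  0.1029] [-0.289  -0.3186 -1.5961] [ 0.464  -0.1145  0.0122] 0.059222084110681986
shift [8.3 0.1 8.6] turn [-0.1  0.   0. ] rows 1
```

{"api": "move_arm", "payload": {
  "targets": [
    [[5, 0, 5], [0, 0, 0], -1],
    [[5, 0, 5], [0, 0, 0], -1],
    [[5, 0, 5], [0, 0, 0], 0.2],
    [[5, 0, 5], [0, 0, 0], 1],
    [[5, 0, 5], [0, 0, 0], 1],
    [[5, 0, 5], [0, 0, 0], 1],
    [[5, 0, 5], [0, 0, 0], 1],
    [[5, 0, -25], [0, 0, 0], 1],
    [[5, 0, -65], [0, 0, 0], 1],
    [[5, 0, -120], [0, 0, 0], 1],
    [[5, 0, -120], [0, 0, 0], 1],
    [[5, 0, -120], [0, 0, 0], 1]
  ]
}}

```text
time: 36.67
tool_pos: [0.4523, 0.0471, 0.184]
ee_rot: [-3.14, 0.786, 1.427]
wrist_force: [-0.2, -0.8, -1.2]
width: 0.0938
```

Run:
```python
from h import *
o=snap('wrist','w12',(180,110,200,150));print(o['tool_pos'])
T=top(o,-.016);print(T)
g=cv2.cvtColor(cv2.imread('pics/w12_raw.png'),cv2.COLOR_BGR2GRAY); print(g[190:225,278].tolist()); print(g[int(T[0][1])-3,240:320].tolist())
D,y=[.648,-.056],101.8
go([.62,-.10,.38],down(1.45)); go(*pick(D,y,1,.12))
print(pick(D,y,1,.0)[0])
```

```text
[0.4523 0.0471 0.184 ]
[[247.6, 214.9], [309.5, 214.9], [310.6, 208.5], [246.6, 208.5]]
[58, 87, 99, 101, 98, 98, 103, 120, 119, 120, 119, 119, 119, 121, 120, 120, 120, 121, 122, 113, 116, 112, 115, 113, 116, 118, 120, 120, 119, 120, 118, 119, 119, 120, 117]
[85, 87, 88, 88, 86, 85, 97, 111, 112, 114, 113, 114, 113, 114, 114, 113, 113, 114, 114, 113, 114, 113, 115, 112, 115, 114, 114, 114, 112, 112, 114, 112, 114, 114, 113, 115, 114, 116, 112, 115, 116, 111, 113, 114, 113, 113, 113, 114, 114, 115, 112, 113, 113, 114, 113, 114, 114, 113, 112, 113, 112, 114, 114, 112, 112, 114, 113, 113, 113, 114, 107, 79, 72, 86, 129, 129, 130, 129, 128, 130]
shift [-224.7  187.2  -53.6] turn [-0.7 45.1 -1.3] rows 5
shift [ 10.2 197.   67. ] turn [-14.3   0.  -14.1] rows 4
[ 0.6408 -0.0217  0.0085]
```

Plate C is seated too (top edge at rows 209–215). Last is plate D.

{"api": "move_arm", "payload": {
  "targets": [
    [[0, 30, 0], [-2, 0, -2], 1],
    [[2, 70, 10], [-5, 0, -5], 1],
    [[4, 120, 30], [-8, 0, -8], 1],
    [[7, 160, 45], [-11, 0, -11], 1],
    [[10, 197, 67], [-14.3, 0, -14.1], 1],
    [[10, 197, 67], [-14.3, 0, -14.1], 1],
    [[10, 197, 67], [-14.3, 0, -14.1], 1],
    [[10, 197, 67], [-14.3, 0, -14.1], 1]
  ]
}}

```text
time: 37.72
tool_pos: [0.6414, -0.0205, 0.1308]
ee_rot: [3.138, 0.786, 1.773]
wrist_force: [-0.6, 0.9, -0.0]
width: 0.0942
```

Run:
```python
from h import *
o=snap('wrist','w13');print(o['tool_pos'],o['qvel'].round(2))
D,y=[.648,-.056],101.8
go(*pick(D,y,1,0),o)
a=np.radians(y);u=np.array([np.cos(a),np.sin(a),0]);n=np.cross(Z,u)
print((w2p("wrist",np.array([[*D,.012]+u*s+n*w for s,w in((-.05,-.03),(-.05,.03),(.05,.03),(.05,-.03))]),o)/.7).round().tolist())
```

```text
[ 0.6414 -0.0205  0.1308] [ 0.01 -0.   -0.01 -0.   -0.   -0.  ]
shift [85.7 -1.1 87.2] turn [ 0.1  0.  -0.1] rows 2
[[438.0, 249.0], [354.0, 250.0], [340.0, 140.0], [451.0, 139.0]]
```

View pics/w13.png

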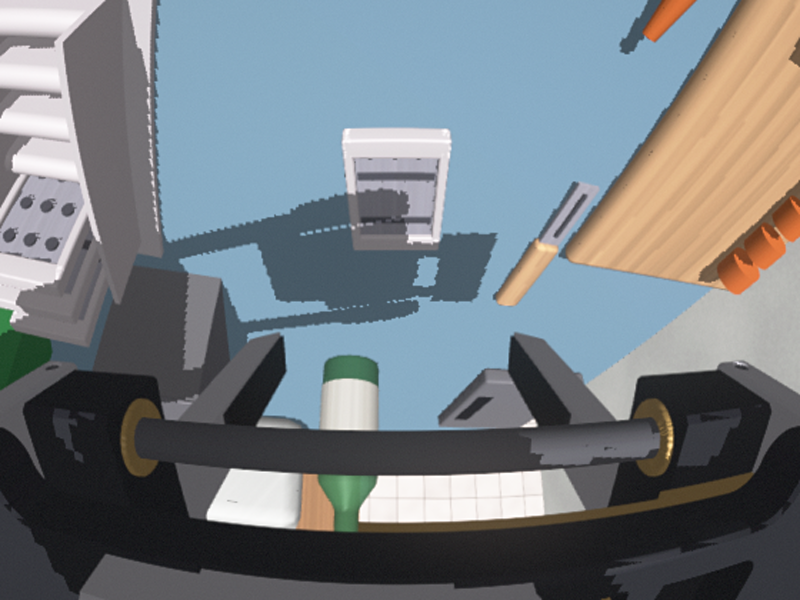

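Plate D is where I expected it, with corners near (343,130)–(451,250). I'll descend on its near end.

{"api": "move_arm", "payload": {
  "targets": [
    [[20, -1, 20], [0, 0, 0], 1],
    [[50, -1, 50], [0, 0, 0], 1],
    [[70, -1, 71], [0, 0, 0], 1],
    [[80, -1, 81], [0, 0, 0], 1],
    [[80, -1, 81], [0, 0, 0], 1],
    [[80, -1, 81], [0, 0, 0], 1],
    [[80, -1, 81], [0, 0, 0], 1]
  ]
}}

```text
time: 38.65
tool_pos: [0.6423, -0.0216, 0.0182]
ee_rot: [3.134, 0.786, 1.771]
wrist_force: [0.4, 0.3, -0.1]
width: 0.0938
```

Run:
```python
from h import *
o=status.get_obs();print(o['tool_pos'],o['wrist_force'])
go(*pick([.648,-.056],101.8,1));
```

```text
[ 0.6423 -0.0216  0.0182] [ 0.3849  0.3001 -0.1348]
shift [ 7.  -1.5  6.8] turn [ 0.2  0.  -0.2] rows 1
```

{"api": "move_arm", "payload": {
  "targets": [
    [[6, -1.5, 6], [0, 0, 0], 1],
    [[6.5, -1.5, 6.5], [0, 0, 0], 1],
    [[6.5, -1.5, 6.5], [0, 0, 0], -1],
    [[6.5, -1.5, 6.5], [0, 0, 0], -1],
    [[6.5, -1.5, 6.5], [0, 0, 0], -1],
    [[6.5, -1.5, 6.5], [0, 0, 0], -1],
    [[6.5, -1.5, 6.5], [0, 0, 0], -1],
    [[6.5, -1.5, 6.5], [0, 0, 0], -1],
    [[6.5, -1.5, 6.5], [0, 0, 0], -1],
    [[6.5, -1.5, 6.5], [0, 0, 0], -1]
  ]
}}

```text
time: 39.9
tool_pos: [0.6398, -0.0221, 0.0072]
ee_rot: [3.138, 0.786, 1.774]
wrist_force: [0.1, 1.1, -0.4]
width: 0.0596
```

Run:
```python
from h import *
o=status.get_obs(); print(o['tool_pos'],o['wrist_force'],o['width'])
go(*pick([.648,-.056],101.8,1)); go(*place(.08,1,.12))
```

```text
[ 0.6398 -0.0221  0.0072] [ 0.1347  1.117  -0.3713] 0.059637144694776274
shift [-0.8  1.1 -0.9] turn [ 0.1  0.  -0.1] rows 1
shift [ -67.7 -168.  -221. ] turn [ 0.2 89.  22.3] rows 9
```

{"api": "move_arm", "payload": {
  "targets": [
    [[-10, 0, -10], [0, 0, 0], -1],
    [[-40, 0, -40], [0, 0, 0], -1],
    [[-80, 0, -80], [0, 0, 0], -1],
    [[-99, 0, -99], [0, 0, 0], -1],
    [[-96, -17, -111], [0, 9, 2.2], -1],
    [[-93, -34, -123], [0, 18, 4.5], -1],
    [[-90, -50, -136], [0, 27, 6.7], -1],
    [[-87, -67, -148], [0, 36, 9], -1],
    [[-83, -84, -160], [0, 44.5, 11.2], -1],
    [[-80, -101, -172], [0, 53.5, 13.4], -1],
    [[-77, -118, -184], [0, 62, 15.6], -1],
    [[-74, -134, -197], [0, 71, 17.8], -1],
    [[-71, -151, -209], [0, 80, 20], -1],
    [[-67.7, -168, -221], [0.2, 89, 22.3], -1],
    [[-67.7, -168, -221], [0.2, 89, 22.3], -1],
    [[-67.7, -168, -221], [0.2, 89, 22.3], -1],
    [[-67.7, -168, -221], [0.2, 89, 22.3], -1],
    [[-67.7, -168, -221], [0.2, 89, 22.3], -1]
  ]
}}

```text
time: 42.15
tool_pos: [0.4531, 0.0502, 0.2115]
ee_rot: [3.14, -0.784, 1.428]
wrist_force: [-0.8, 0.2, -0.9]
width: 0.0593
```

Run:
```python
from h import *
o=snap('wrist','w14');print(o['tool_pos'],o['wrist_force'],o['width'],o['qvel'].round(2));go(*place(.08,1,.12),o)
edges(o,'wrist',1)
```

```text
[0.4531 0.0502 0.2115] [-0.8148  0.2124 -0.8943] 0.059272794649630416 [-0.01  0.    0.01  0.    0.   -0.  ]
shift [-0.8 -0.3 -0.1] turn [-0.   0.1  0.1] rows 1
-3 [[241.6, 299.3], [314.6, 299.2], [332.9, 242.1], [223.8, 242.3]]
0 [[241.8, 294.3], [314.3, 294.2], [333.0, 243.7], [223.8, 243.8]]
3 [[242.1, 289.3], [314.0, 289.2], [333.0, 245.2], [223.8, 245.4]]
```

View pics/w14.png

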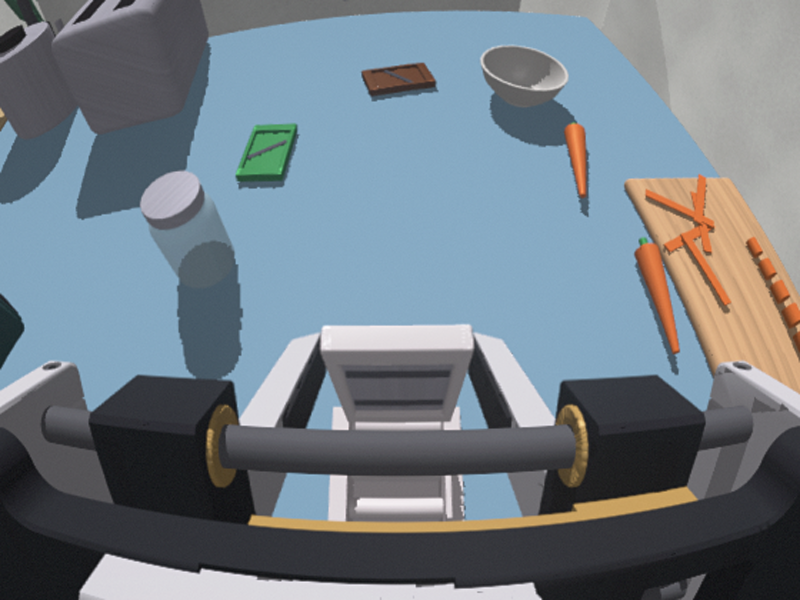

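Plate D is held upright: its top edge is at row 350, as projected, and it sits over the +80 slot.

{"api": "move_arm", "payload": {
  "targets": [
    [[-20, 0, 20], [0, 0, 0], -1],
    [[-40, 0, 40], [0, 0, 0], -1],
    [[-54, 0, 54], [0, 0, 0], -1],
    [[-55, 0, 54], [0, 0, 0], -1],
    [[-61, 0, 60], [0, 0, 0], -1],
    [[-67, 0, 66], [0, 0, 0], -1],
    [[-73, 0, 72], [0, 0, 0], -1],
    [[-77, 0, 76], [0, 0, 0], -1],
    [[-77, 0, 76], [0, 0, 0], -1]
  ]
}}

```text
time: 43.32
tool_pos: [0.4522, 0.0492, 0.1023]
ee_rot: [-3.139, -0.786, 1.424]
wrist_force: [-0.1, 0.4, -1.3]
width: 0.0597
```

Run:
```python
from h import *
o=status.get_obs();print(o['tool_pos'],o['wrist_force'],o['wrist_torque'],o['width']);go(*place(.08,1,.0),o)
```

```text
[0.4522 0.0492 0.1023] [-0.0501  0.3997 -1.2583] [-0.4231  0.0218 -0.0241] 0.05970650100066842
shift [-7.6  0.4  8.4] turn [-0.1 -0.  -0.1] rows 1
```

{"api": "move_arm", "payload": {
  "targets": [
    [[-5, 0, 5], [0, 0, 0], -1],
    [[-5, 0, 5], [0, 0, 0], -1],
    [[-5, 0, 5], [0, 0, 0], 0.2],
    [[-5, 0, 5], [0, 0, 0], 1],
    [[-5, 0, 5], [0, 0, 0], 1],
    [[-5, 0, 5], [0, 0, 0], 1],
    [[-5, 0, 5], [0, 0, 0], 1],
    [[-5, 0, -25], [0, 0, 0], 1],
    [[-5, 0, -65], [0, 0, 0], 1],
    [[-5, 0, -120], [0, 0, 0], 1],
    [[-5, 0, -160], [0, 0, 0], 1],
    [[-5, 0, -160], [0, 0, 0], 1],
    [[-5, 0, -160], [0, 0, 0], 1]
  ]
}}

```text
time: 44.95
tool_pos: [0.4353, -0.0658, 0.2113]
ee_rot: [-3.138, -0.787, 1.423]
wrist_force: [0.0, -0.3, 0.2]
width: 0.0939
```

Run:
```python
from h import *
go([.44,-.15,.36],down(1.5))
```

```text
shift [  46.9   16.5 -163.5] turn [  1.6 -45.1  -4.1] rows 5
```

{"api": "move_arm", "payload": {
  "targets": [
    [[10, 3, -40], [0.3, -9, -1], 1],
    [[20, 6, -80], [0.6, -18, -2], 1],
    [[30, 10, -120], [1, -27, -3], 1],
    [[40, 13, -150], [1.3, -36, -4], 1],
    [[47, 16.5, -163], [1.6, -45.1, -4.1], 1],
    [[47, 16.5, -163], [1.6, -45.1, -4.1], 1],
    [[47, 16.5, -163], [1.6, -45.1, -4.1], 1],
    [[47, 16.5, -163], [1.6, -45.1, -4.1], 1]
  ]
}}

```text
time: 45.95
tool_pos: [0.4396, -0.1505, 0.3585]
ee_rot: [-3.138, -0.001, 1.499]
wrist_force: [0.5, -0.8, 0.4]
width: 0.0939
```

Run:
```python
from h import *
o=snap('wrist','w15');print(o['tool_pos'],o['ee_rot'])
for s in(-.08,-.048,-.016,.08): print((np.array(top(o,s))/.7).round().tolist())
```

```text
[ 0.4396 -0.1505  0.3585] [-3.1384 -0.0008  1.4989]
[[352.0, 217.0], [416.0, 221.0], [417.0, 209.0], [353.0, 204.0]]
[[354.0, 183.0], [419.0, 187.0], [420.0, 174.0], [355.0, 170.0]]
[[356.0, 149.0], [421.0, 153.0], [422.0, 140.0], [357.0, 136.0]]
[[364.0, 50.0], [428.0, 54.0], [429.0, 42.0], [365.0, 38.0]]
```

View pics/w15.png

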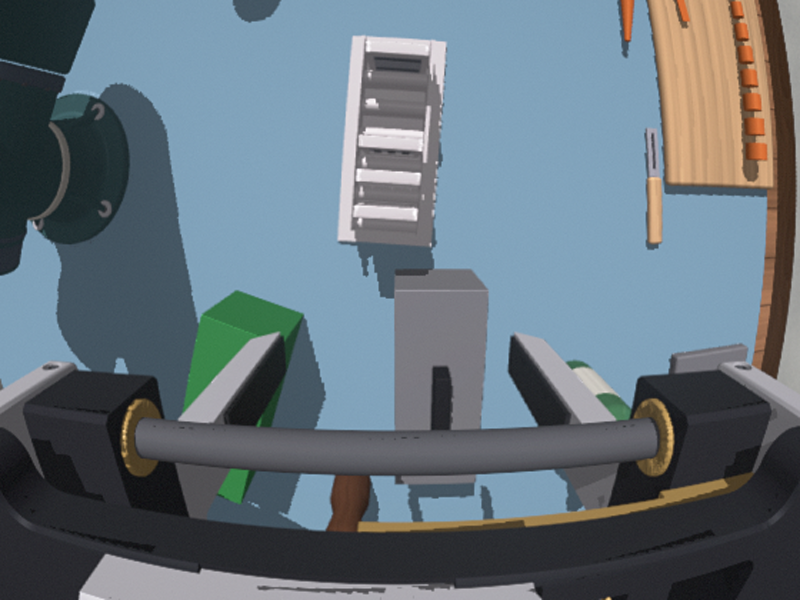

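All four plates stand in their slots, with tops at rows 213, 179, 142 and 46 as predicted, and the cover stands upright at (440,350). Next I'll grip the cover again.

Run:
```python
from h import *
go([.4714,-.2911,.20],down(1.501)); go([.4714,-.2911,.1200],down(1.501))
```

```text
shift [-137.7   42.3  158.7] turn [-0.2 -0.  -0.1] rows 4
shift [-137.8   42.5  238.7] turn [-0.2 -0.  -0.1] rows 5
```

{"api": "move_arm", "payload": {
  "targets": [
    [[-50, 16, 20], [0, 0, 0], 1],
    [[-100, 32, 50], [0, 0, 0], 1],
    [[-138, 42.5, 90], [0, 0, 0], 1],
    [[-138, 42.5, 130], [0, 0, 0], 1],
    [[-138, 42.5, 160], [0, 0, 0], 1],
    [[-138, 42.5, 160], [0, 0, 0], 1],
    [[-138, 42.5, 200], [0, 0, 0], 1],
    [[-138, 42.5, 230], [0, 0, 0], 1],
    [[-138, 42.5, 237], [0, 0, 0], 1],
    [[-138, 42.5, 237], [0, 0, 0], 1]
  ]
}}

```text
time: 47.25
tool_pos: [0.4735, -0.2917, 0.1254]
ee_rot: [3.14, 0.003, 1.5]
wrist_force: [0.8, -0.8, 0.3]
width: 0.0939
```

Run:
```python
from h import *
o=status.get_obs();print(o['wrist_force'])
go([.4714,-.2911,.1195],down(1.501))
```

```text
[ 0.7962 -0.7904  0.278 ]
shift [ 0.5 -2.1  5.9] turn [ 0.1  0.1 -0.1] rows 1
```

{"api": "move_arm", "payload": {
  "targets": [
    [[0.5, -2, 4], [0, 0, 0], 1],
    [[0.5, -2, 4], [0, 0, 0], 1],
    [[0.5, -2, 4], [0, 0, 0], -1],
    [[0.5, -2, 4], [0, 0, 0], -1],
    [[0.5, -2, 4], [0, 0, 0], -1],
    [[0.5, -2, 4], [0, 0, 0], -1],
    [[0.5, -2, 4], [0, 0, 0], -1],
    [[0.5, -2, 4], [0, 0, 0], -1],
    [[0.5, -2, 4], [0, 0, 0], -1],
    [[0.5, -2, 4], [0, 0, 0], -1],
    [[0.5, -2, 4], [0, 0, 0], -1],
    [[0.5, -2, 4], [0, 0, 0], -1],
    [[0.5, -2, 4], [0, 0, 0], -1]
  ]
}}

```text
time: 48.88
tool_pos: [0.4712, -0.2906, 0.12]
ee_rot: [3.141, 0.002, 1.5]
wrist_force: [0.9, -0.0, -0.9]
width: 0.0156
```

Run:
```python
from h import *
o=status.get_obs();print(o['tool_pos'],o['wrist_force'],o['width'])
f=(o['tool_pos'],rot(o['ee_rot']))
go([.4417,-.0265,.1254+.14],down(1.427))
```

```text
[ 0.4712 -0.2906  0.12  ] [ 0.8573 -0.0446 -0.8725] 0.015648525501891514
shift [ 261.   -47.8 -145.9] turn [0.1 0.1 4.2] rows 5
```

{"api": "move_arm", "payload": {
  "targets": [
    [[0, 0, -15], [0, 0, 0], -1],
    [[0, 0, -50], [0, 0, 0], -1],
    [[0, 0, -95], [0, 0, 0], -1],
    [[0, 0, -135], [0, 0, 0], -1],
    [[0, 0, -146], [0, 0, 0], -1],
    [[30, -6, -146], [0, 0, 0.5], -1],
    [[75, -14, -146], [0, 0, 1.2], -1],
    [[125, -23, -146], [0, 0, 2], -1],
    [[175, -32, -146], [0, 0, 2.8], -1],
    [[220, -41, -146], [0, 0, 3.5], -1],
    [[250, -46, -146], [0, 0, 4.2], -1],
    [[261, -48, -146], [0, 0, 4.2], -1],
    [[261, -48, -146], [0, 0, 4.2], -1],
    [[261, -48, -146], [0, 0, 4.2], -1],
    [[261, -48, -146], [0, 0, 4.2], -1]
  ]
}}

```text
time: 50.75
tool_pos: [0.4416, -0.0275, 0.2653]
ee_rot: [3.141, 0.002, 1.425]
wrist_force: [0.8, -0.5, -2.0]
width: 0.0157
```

Run:
```python
from h import *
o=snap('wrist','w16');print(o['tool_pos'],o['ee_rot'],o['wrist_force'],o['width'])
go([.4417,-.0265,.1254],down(1.427),o)
r=rot(o['ee_rot']).as_matrix();ex,ey=-r[:,0]*-1,r[:,1]
c=o['tool_pos']-Z*.0064
print("cover top corners px",(w2p("wrist",np.array([c+ex*a+ey*b for a,b in((.1105,-.045),(.1105,.045),(-.1105,.045),(-.1105,-.045))]),o)/.7).round().tolist())
```

```text
[ 0.4416 -0.0275  0.2653] [3.1413 0.0021 1.4254] [ 0.824  -0.5085 -1.9544] 0.01571645016215287
shift [  1.3  -0.1 139.9] turn [ 0.   0.1 -0.1] rows 3
cover top corners px [[286.0, 87.0], [509.0, 87.0], [482.0, 538.0], [314.0, 539.0]]
```

View pics/w16.png

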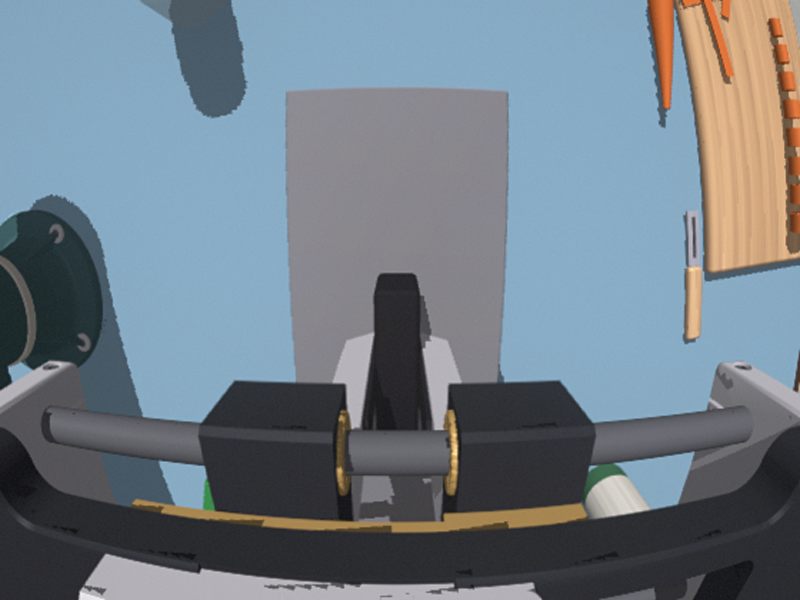

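The cover is held level over the caddy, with its top corners at (286,92) and (508,92) against a prediction of row 87, so it is within about 2 mm. I'll lower it in steps.

{"api": "move_arm", "payload": {
  "targets": [
    [[2, 0, 20], [0, 0, 0], -1],
    [[2, 0, 40], [0, 0, 0], -1],
    [[2, 0, 55], [0, 0, 0], -1],
    [[2, 0, 70], [0, 0, 0], -1],
    [[2, 0, 80], [0, 0, 0], -1],
    [[2, 0, 90], [0, 0, 0], -1],
    [[2, 0, 100], [0, 0, 0], -1],
    [[2, 0, 100], [0, 0, 0], -1]
  ]
}}

```text
time: 51.8
tool_pos: [0.4413, -0.0246, 0.1646]
ee_rot: [-3.141, 0.002, 1.427]
wrist_force: [0.3, 0.7, -2.1]
width: 0.016
```

{"api": "move_arm", "payload": {
  "targets": [
    [[-1, 0, 12], [0, 0, 0], -1],
    [[-1, 0, 22], [0, 0, 0], -1],
    [[-1, 0, 30], [0, 0, 0], -1],
    [[-1, 0, 35], [0, 0, 0], -1],
    [[-1, 0, 38], [0, 0, 0], -1],
    [[-1, 0, 40], [0, 0, 0], -1],
    [[-1, 0, 40], [0, 0, 0], -1]
  ]
}}

```text
time: 52.68
tool_pos: [0.4419, -0.0258, 0.1261]
ee_rot: [3.14, 0.002, 1.427]
wrist_force: [-0.9, -0.7, -1.1]
width: 0.0158
```

{"api": "move_arm", "payload": {
  "targets": [
    [[0, 0, 1.5], [0, 0, 0], -1],
    [[0, 0, 2], [0, 0, 0], -1],
    [[0, 0, 2], [0, 0, 0], -1]
  ]
}}

```text
time: 53.05
tool_pos: [0.4421, -0.026, 0.126]
ee_rot: [3.139, 0.002, 1.427]
wrist_force: [-2.2, -0.4, 8.0]
width: 0.0156
```

It is in contact at z = 0.126, which is the table grip height plus 6 mm, so it is fully down. Releasing.

{"api": "move_arm", "payload": {
  "targets": [
    [[0, 0, 0.5], [0, 0, 0], 0],
    [[0, 0, 0.5], [0, 0, 0], 1],
    [[0, 0, 0.5], [0, 0, 0], 1],
    [[0, 0, 0.5], [0, 0, 0], 1],
    [[0, 0, 0.5], [0, 0, 0], 1],
    [[0, 0, -60], [0, 0, 0], 1],
    [[0, 0, -120], [0, 0, 0], 1],
    [[0, 0, -180], [0, 0, 0], 1],
    [[0, 0, -206], [0, 0, 0], 1],
    [[0, 0, -206], [0, 0, 0], 1],
    [[0, 0, -206], [0, 0, 0], 1]
  ]
}}

```text
time: 54.42
tool_pos: [0.4412, -0.0254, 0.3277]
ee_rot: [-3.14, 0.002, 1.427]
wrist_force: [-0.2, 0.0, -0.1]
width: 0.0941
```

Run:
```python
from h import *
o=snap('wrist','w17'); snap('side','s17'); print(o['tool_pos'])
e=np.array([np.cos(CY),np.sin(CY),0]);t=np.array([np.sin(CY),-np.cos(CY),0]); c=np.array([*CAD,.119])
print((w2p("wrist",np.array([c+e*a+t*b for a,b in((.1105,-.045),(.1105,.045),(-.1105,.045),(-.1105,-.045))]),o)/.7).round().tolist())
```

```text
[ 0.4412 -0.0254  0.3277]
[[344.0, 138.0], [453.0, 138.0], [447.0, 387.0], [350.0, 387.0]]
```

View pics/w17.png

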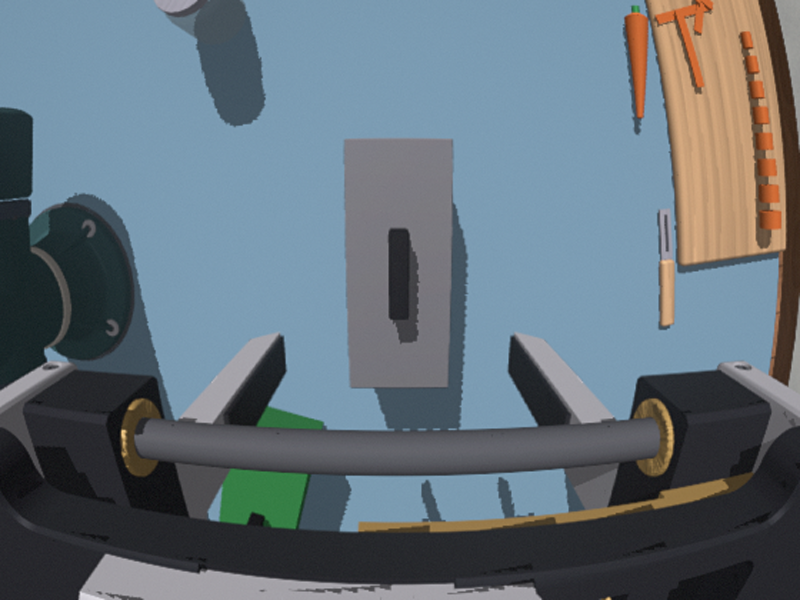

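View pics/s17.png

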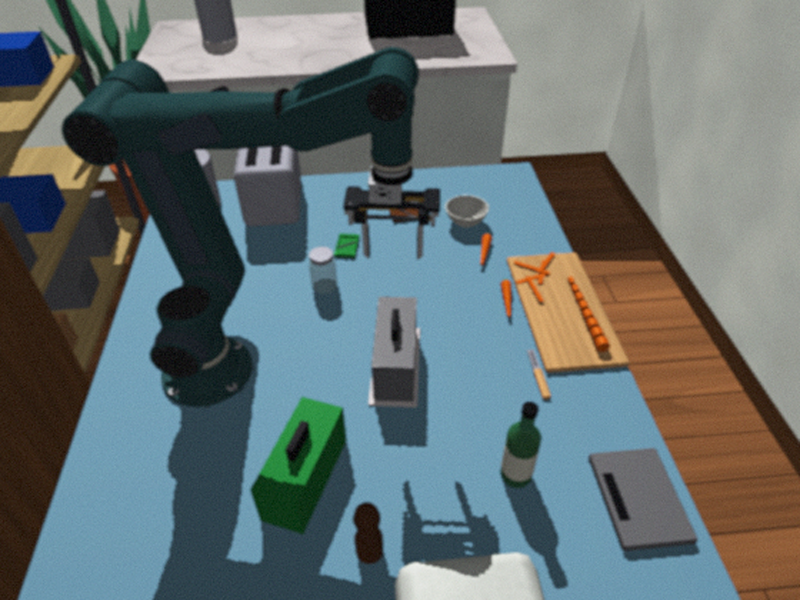

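The cover's top corners, (344,138), (453,138), (447,387) and (350,387), match the fully-seated prediction. In the side view the jar, oil bottle and mill are standing and no plates are left on the table. Handing in.

```bash
python3 -c "
from bench import order
print(order.close_job())"
```

```text
the job is handed in; nothing more can be done
None
```

The slicer is packed away and the job is handed in, at about 54 s of robot time. I lifted the cover off and stood it on the free table. All four plates that were on the table went upright into the slots at x = -80, -48, -16 and +80 mm, and then the cover went back on.

- **Plates:** For the plates at -80, -48 and -16, the top edges were within about 1 px of the fully-down position when I checked each one after release. The plate at +80 was only confirmed in the later overview of all four.
- **Cover:** It made contact with the gripper at z = 0.126 m, which is 6 mm above the height at which I gripped it on the table, so it is fully down. Its top corners matched the squarely seated position to about 1 px.
- **Other objects:** The jar, oil bottle and pepper mill are still standing, and the last side view shows no plate left on the table.

While I was picking up the first plate, a fingertip touched the table with about 6 N; I raised the tool before gripping. While it hung in the gripper, the cover appeared about 2 mm off its predicted position. That stayed within its play, and no check failed.

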